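# Brush out a sample cell, then hold it in a ratchet clamp

### The arm

A 6-joint arm with a two-finger parallel gripper is mounted at the origin on the work surface. World frame = base frame: x ahead of the robot, y to its left, z up, the work surface at z = 0. Lengths are in m, angles in rad, forces in N, time in s.
With the tool pointing down it reaches from about 0.325 to 0.85 m from the base axis. Payload 15.5 kg.
Tool frame: the origin (TCP) lies midway between the tips of the shut fingers; the grasp point (between the pads) lies behind it (ctrl.tcp_to_grasp is the z of the grasp point in the tool frame, in m); z points along the fingers, x is the direction in which the jaws open and shut, and the axes are right-handed (so a half turn about z gives the same grasp; the last joint's range is limited). The gripper opens to 91 mm and grips with 3 to 60 N. Pads are 32 mm wide; open, the fingers measure 118 mm over their backs; the gripper's body (76 mm by 178 mm) begins 60 mm behind the grasp point.
Start: joints at [1.071, 0.494, 1.345, -0, 1.302, -0.096], TCP at [0.246, 0.574, 0.176] pointing down, gripper open.
Joint ranges: [-2.91, 2.91], [-0.82, 2.16], [0.22, 2.67], [-1.22, 4.37], [0.12, 2.79], [-3.08, 3.08]. Speed limits (rad/s): [1.89, 1.89, 2.57, 3.01, 3.01, 3.01].

### API

Orientations are given as a 3x3 rotation matrix whose columns are the frame's x, y, z axes.
In Python, from rig import ctrl gives the robot as it stands. The module is installed in compiled form; this text tells all that it offers.
- The arm moves only by the tool drive_tool, never from a script. Its argument "moves" is a list of rows, each a list of 6 numbers: the shift along the tool's x, y, z in cm, then the turn, a rotation vector about the tool's x, y, z in rad. A call has exactly 5 rows; each row shifts and turns the pose as measured when the row begins, along the tool's axes as they then stand; what a row does not reach is not made up. A row lasts 1/10 s, in which the tool goes at most 50 mm and 8.59 degrees, less where a joint would pass 70% of its speed; a pose out of reach is approached as far as the arm can. A call with a gripper value outside its range is refused whole. "hand" is the closure, from -1 (fully open) to 1 (shut), set as the call begins (left out, the last holds). The fingers move at their own pace and stop on an object; "newtons" is the grip in N (left out, the last holds). Time passes only in rows, so rows that do not move let the fingers close, or fill a call up. It gives the time, the measured TCP pose, the force and the opening at its end, in the units of the state.
- ctrl.get_state(): the state, without advancing time (a new reading comes with each control period).
- ctrl.get_image(name): name is "scene" or "top"; returns a dict with "img" (420x560x3 uint8, red, green, blue), "K" (3x3 intrinsics, pixels), "dist" ([k1, k2, p1, p2, k3] as OpenCV has them; the pictures are not rectified), "cam_to_world" (4x4, takes a point from camera to world coordinates). Camera axes: x right, y up, looking along -z (the intrinsics and any distortion apply to the point x, -y, -z); pixel columns grow to the right and rows downward; lengths in m; the calibration is good to about 2 mm. A picture is of the moment at which its call begins. There is no depth.
- ctrl.job_done(): hands the job in, once; it reports no verdict.
The state is a dict: "time_s": time; "joints": joint angles; "joint_vel": joint speeds; "effort": joint torques, N m; "tool_pos": TCP position; "tool_rot": TCP orientation; "wrist_force": force on the tool from outside, world axes, zero at the start; "ft_torque": the same for the moment, N m; "width": opening from 0.0 (shut) to 1.0 (fully open).
Only numpy, scipy, OpenCV 4.12 (cv2) and the standard library are available. Lean on these libraries where they do the work, as an engineer would, in place of code of your own. Each camera call takes 0.05 s, during which the arm holds its last target. There are 200 camera calls.

### The job

Take the upright brush from its stand, brush out the bore of the metal cell block that sits in the ratchet clamp with two full up-and-down strokes that reach the bottom of the bore, and stand the brush back in its hole. Then pump the clamp's pair of handles until the sprung pad touches the cell and is pushed in about half-way, no further, because the cell is delicate. Finish while still holding the handles squeezed like that; move the pad only by the handles and leave everything else on the bench where it is.

Things in the scene. Friction and masses are not known exactly. Their poses are not given: they have to be found in the camera images.
- brush_grip (a point): loose brush, upright in its stand, 185 mm tall, 60 g: white bristle head (28 mm across, lowest 50 mm, flat foot), thin steel stem, round wooden handle 16 mm across from 110 to 185 mm above the foot. This point is on its axis in the handle, 150 mm above the foot. z points up along the brush
- brush_foot (a point): centre of the flat foot of the brush's bristle head
- stand_hole0 (a point): brush stand, a fixed white block 70 x 70 x 55 mm with one round hole 37 mm across and 45 mm deep. This point is the centre of the hole's mouth on the block's top; the brush's foot rests on the hole's floor 45 mm below. The stand may be on the left or on the right of the clamp (a similar sized white block with four small holes is the empty vial rack)
- cell_floor (a point): centre of the floor of the cell's bore. The cell is a loose aluminium block 56 x 56 x 80 mm (0.4 kg) standing in the clamp against which the pad is pushed; its bore, open at the top, is 41 mm across and 65 mm deep, so the mouth is 65 mm above this point
- cell: the same cell block, origin at the centre of its underside; it stands 1 to 4 mm short of the fixed anvil and is pushed against it by the pad
- clamp: ratchet bench clamp, fixed, base plate 100 x 295 x 12 mm; origin at the plate's underside near its middle. The toothed bar runs along its y. Along +y come: the pair of handles (y about -55 mm), the jaw with its sprung pad, the cell (about +95 mm), the anvil (+125 mm). Nothing except the handles is taller than 93 mm
- squeeze (a point): fixed point midway between the clamp's two squeeze handles, 115 mm above the bench, the height to squeeze at; axes as the clamp's. The handles are linked and close evenly about it. Outer faces along y: 66 mm apart at rest, 33 mm fully squeezed, where they stop. Fingers come from above, outside the handles, closing along the clamp's y. The handles spring open when let go
- trigger_face (a point): centre of the outer (-y) face of the rear handle at squeeze height. The handles are two grey upright paddles, each 26 mm wide (x), 10 mm thick (y), from 83 to 139 mm above the bench, leaning 0.08 rad outwards at rest and as much inwards when squeezed. A free stroke needs 5 to 10 N of grip, rising along the stroke; each mm of pad compression adds about 1 N
- trigger (a joint): angle of each handle, 0 at rest to 0.17 rad fully squeezed; distance over outer faces at squeeze height is 66 mm minus 206 mm per rad. Squeezing drives the jaw through a pawl and 4 mm teeth: a full stroke moves the jaw 7 to 12 mm towards the cell; on opening, the jaw stays and the pawl clicks back
- jaw (a joint): advance of the jaw and its bar along the clamp's y, in m, 0 fully back; the pad's face is at y = 34 mm + this in the clamp's frame while the pad is not pushed in. It starts 2 to 20 mm advanced, 11 to 32 mm short of the cell: two to five strokes. Only a light drag (3 N) holds it when the handles are let go, so the pad's push on the cell then falls to 3 N or less
- pad (a joint): how far the jaw's sprung pad (white, 50 x 50 x 10 mm, on a brass stem) is pushed back into the jaw, in m: 0 until it touches, 0.014 at its stop; half-way is 0.007. Its spring gives 2.5 N per mm, so this shows the push on the cell: about 17 N at half-way
- vial_a: bystander, not to be disturbed: a small amber vial with a black cap, 23 mm across and 45 mm tall; origin at its underside
- vial_b: bystander, not to be disturbed: another small amber vial, 23 mm across and 45 mm tall; origin at its underside
- solvent: bystander, not to be disturbed: a clear solvent bottle with a blue cap, 70 mm across and 140 mm tall; origin at its underside
- beaker: bystander, not to be disturbed: an empty glass beaker, 66 mm across and 85 mm tall; origin at its underside
- column: bystander, not to be disturbed: a bare steel tube, 16 mm across and 120 mm long, lying along its x; origin at its underside
- spanner: bystander, not to be disturbed: a steel spanner, 140 mm long, lying along its x; origin at its underside
- mouse: bystander, not to be disturbed: a black computer mouse, 100 x 60 x 24 mm; origin at its underside
Mind the look-alikes: they are no part of the job. What is shaped like the part that bears stand_hole0 but green or pink is not meant. There is more than one size of the part that bears brush_grip; the job needs the largest.

How it is judged:
On the way, in this order (a step that is already met when the one before it is completed fails the run):
1. the brush's foot reaches the bottom of the cell's bore (within 15 mm) (horizontal distance between brush_foot and cell_floor below 0.014 m and z of brush_foot in the frame of cell_floor below 0.015 m), for 0.05 s.
2. the brush is drawn up in the bore (foot more than 35 mm above the floor) (horizontal distance between brush_foot and cell_floor below 0.014 m and z of brush_foot in the frame of cell_floor above 0.035 m), for 0.05 s.
3. the brush reaches the bottom a second time (all of step 1), for 0.05 s.
4. the brush is drawn up a second time (all of step 2), for 0.05 s.
5. the brush stands back in its hole, let go (horizontal distance between brush_foot and stand_hole0 below 0.012 m and z of brush_foot in the frame of stand_hole0 below -0.035 m and angle between brush_foot's own z axis and vertical below 0.2 rad and contact force between the fingers and brush below 0.1 N), for 0.2 s.
6. the pumped pad touches the cell (contact force between pad and cell above 1 N and value of joint trigger above 0.01 rad), for 0.05 s.
At the end, for the whole second after the job is handed in: fingers still squeeze both handles (over 1.5 N each, handles off rest); pad pushed in 3.5 to 10.8 mm, pressing the upright cell with 9 to 27 N; cell within 20 mm of its start; brush at rest in its hole (within 12 mm of its axis, over 35 mm deep, tilt under 0.2 rad) (contact force between pad and cell between 9 and 27 N and value of joint pad between 0.0035 and 0.0108 m and value of joint trigger above 0.015 rad and contact force between the fingers and trigger above 1.5 N and contact force between the fingers and trigger2 above 1.5 N and angle between cell's own z axis and vertical below 0.1 rad and distance of cell from where it was at the start of the episode below 0.02 m and horizontal distance between brush_foot and stand_hole0 below 0.012 m and z of brush_foot in the frame of stand_hole0 below -0.035 m and angle between brush_foot's own z axis and vertical below 0.2 rad and linear speed of brush below 0.02 m/s); the arm keeps its last pose, push and grip.
It fails at once if the cell is crushed: the pad presses it with more than 33 N, or is forced to its stop (contact force between pad and cell above 33 N or value of joint pad above 0.0135 m).
It fails at once if the jaw or pad is pushed directly by the robot (more than 3 N) (contact force between any of the fingers, the arm and jaw above 3 N).
It fails at once if the cell is lifted or tipped over (angle between cell's own z axis and vertical above 0.3 rad or distance of cell from where it was at the start of the episode above 0.04 m).
It fails at once if a bystander is disturbed (moved more than 30 mm) (distance of any of vial_a, vial_b, solvent, beaker, column, spanner, mouse from where it was at the start of the episode above 0.03 m).
It also fails if it takes over 72 s, if anything falls off the work surface, if the arm or the gripper's body presses on something with over 40 N, if the wrist force passes 120 N, or if a joint passes its speed limit or range.

## Working session

There is one attempt and no reset: what is moved stays moved. The work goes in short steps, Python scripts to look and compute and a tool call to move; the robot and the scene stay as the last step left them, time stands still between calls to the robot, and variables do not carry over. Pictures are saved under pics/ and viewed, about 8 in all and at most 12, crops included, and the job is handed in when it is done.

Besides the shell and the picture viewer there is one more tool, called after ">>>" as a command line: name --pt "numbers of a row" for each row, then --argument value for the rest. drive_tool: Moves the arm, as the interface text tells. Its arguments: {"type":"object","properties":{"moves":{"type":"array"},"hand":{"type":"number"},"newtons":{"type":"number"}},"required":["moves"]}

```bash
mkdir -p pics; cat > h.py <<'E'
import numpy as np, cv2
from rig import ctrl
def grab(n,fn=None):
    d=ctrl.get_image(n)
    if fn: cv2.imwrite('pics/'+fn,cv2.cvtColor(d['img'],cv2.COLOR_RGB2BGR))
    return d
def ray(d,uv):
    n=cv2.undistortPoints(np.array([[uv]],float),d['K'],np.array(d['dist']))[0,0]
    M=np.array(d['cam_to_world']); v=M[:3,:3]@[n[0],-n[1],-1]
    return M[:3,3],v
def plane(d,uv,z):
    o,v=ray(d,uv); return o+v*(z-o[2])/v[2]
def proj(d,p):
    M=np.array(d['cam_to_world']); q=M[:3,:3].T@(np.array(p,float)-M[:3,3])
    return cv2.projectPoints(np.array([[q[0],-q[1],-q[2]]]),np.zeros(3),np.zeros(3),d['K'],np.array(d['dist']))[0][0,0]
def tri(da,a,db,b):
    o1,v1=ray(da,a);o2,v2=ray(db,b)
    A=np.stack([v1,-v2],1);s=np.linalg.lstsq(A,o2-o1,rcond=None)[0]
    p,q=o1+v1*s[0],o2+v2*s[1]; return (p+q)/2,np.linalg.norm(p-q)
E
python3 - <<'E'
from h import *
for n in('scene','top'):
    d=grab(n,n+'0.png'); print(n,np.round(d['cam_to_world'],3).tolist(),np.round(d['K'],1).tolist(),d['dist'])
s=ctrl.get_state(); print(s, ctrl.tcp_to_grasp)
E
```

```text
scene [[0.1, -0.793, 0.602, 1.155], [0.995, 0.075, -0.066, -0.123], [0.007, 0.605, 0.796, 0.893], [0.0, 0.0, 0.0, 1.0]] [[420.4, 0.0, 282.6], [0.0, 420.4, 211.0], [0.0, 0.0, 1.0]] [0.00752317 0.         0.         0.         0.        ]
top [[-0.027, 0.985, -0.17, 0.329], [-1.0, -0.024, 0.018, -0.053], [0.014, 0.17, 0.985, 1.309], [0.0, 0.0, 0.0, 1.0]] [[457.6, 0.0, 275.2], [0.0, 457.6, 205.4], [0.0, 0.0, 1.0]] [0.04108829 0.         0.         0.         0.        ]
{'time_s': 0.1, 'joints': array([ 1.07045969e+00,  4.94093666e-01,  1.34607003e+00, -2.71904415e-06,
        1.30252540e+00, -9.55118165e-02]), 'joint_vel': array([-0.00133493, -0.00234874, -0.00051565, -0.00053745,  0.00010011,
        0.00015262]), 'effort': array([ 2.44758558e-03, -8.80261660e+01, -3.82541227e+01,  7.08022504e-02,
        4.83144983e-02, -2.69837562e-05]), 'tool_pos': array([0.24597663, 0.57413392, 0.17571466]), 'tool_rot': array([[ 3.93856800e-01,  9.19171663e-01, -5.23685270e-04],
       [ 9.19171164e-01, -3.93857135e-01, -9.63298162e-04],
       [-1.09169355e-03, -1.01954868e-04, -9.99999399e-01]]), 'wrist_force': array([-0.62126957, -0.57851063,  1.26557484]), 'ft_torque': array([0.00610101, 0.05315934, 0.03308332]), 'width': 1.0009009998197058} -0.0188
```

View pics/top0.png

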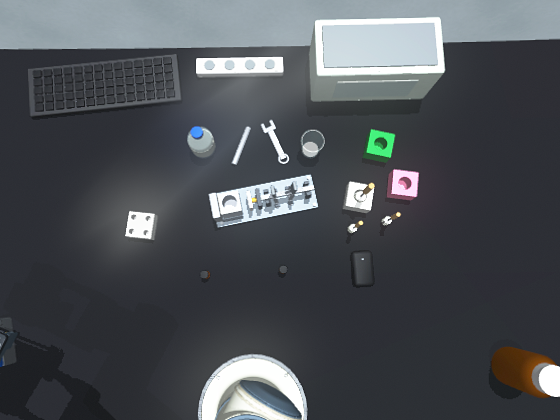

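View pics/scene0.png

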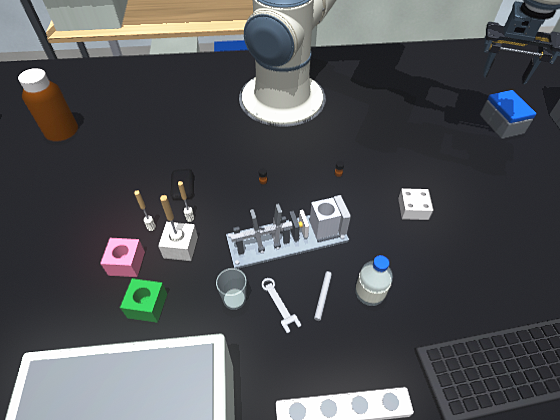

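The top view shows the white stand with the large brush at about (359,197), the clamp spanning (210..317, 180..225) with the cell bore at (230,203), and two smaller look-alike brushes at (353,228) and (388,220). In the scene view the stand is at (178,240) and the cell at (327,212). I'll enlarge the key parts.

```bash
python3 - <<'E'
from h import *
t=cv2.imread('pics/top0.png');s=cv2.imread('pics/scene0.png')
a=cv2.resize(t[170:240,200:400],None,fx=4,fy=4,interpolation=cv2.INTER_CUBIC)
b=cv2.resize(s[175:275,150:350],None,fx=3.2,fy=3.2,interpolation=cv2.INTER_CUBIC)
b=cv2.copyMakeBorder(b,0,0,0,160,cv2.BORDER_CONSTANT)
cv2.imwrite('pics/crop1.png',np.vstack([a,b]))
E
```

```text
(no output)
```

View pics/crop1.png

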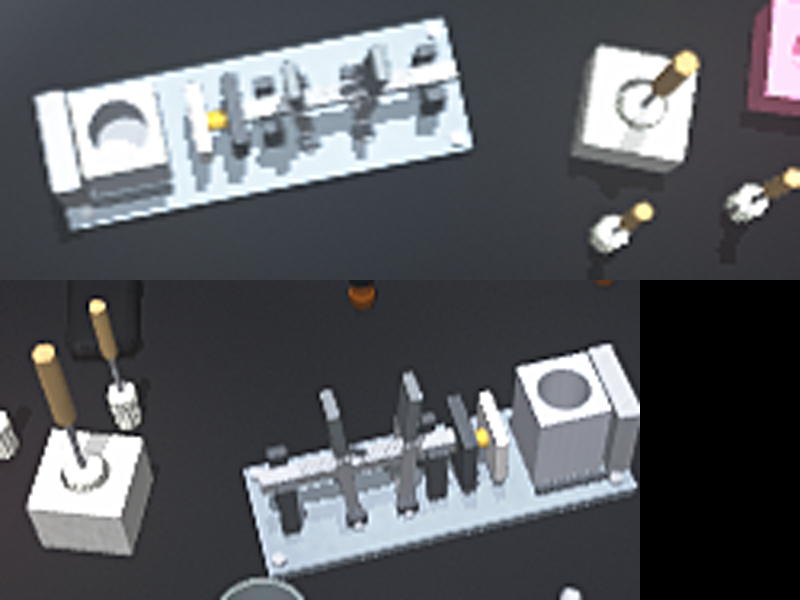

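```bash
python3 - <<'E'
from h import *
T=grab('top');S=grab('scene')
t=lambda x,y:((x+.5)/4+199.5,(y+.5)/4+169.5)
s=lambda x,y:((x+.5)/3.2+149.5,(y-280+.5)/3.2+174.5)
def show(n,a,b,z):
    print(n,'tri',*[np.round(v*1000,1) for v in (tri(T,t(*a),S,s(*b)) if a and b else (np.zeros(1),0))],'top',np.round(plane(T,t(*a),z)*1000,1) if a else'','scene',np.round(plane(S,s(*b),z)*1000,1) if b else '')
show('brush top',(687,62),(43,352),.195)
show('hole',(643,103),(85,470),.055)
show('bore',(119,130),(565,389),.092)
show('h1 top',(290,68),(407,378),.139)
show('h2 top',(378,55),(328,395),.139)
show('plateA',(442,20),(270,573),.012)
show('plateB',(470,150),(245,468),.012)
show('plateC(top)',(72,228),None,.012)
show('plateD(sc)',None,(636,490),.012)
for c in [(68,92),(158,76),(172,165),(82,185)]: show('cellT',c,None,.092)
for c in [(515,367),(590,350),(613,408),(534,430)]: show('cellS',None,c,.092)
for c in [(597,46),(699,63),(685,163),(580,152)]: show('standT',c,None,.055)
for c in [(57,432),(150,437),(135,497),(35,490)]: show('standS',None,c,.055)
E
```

```text
brush top tri [ 566.5 -314.7  194.3] 0.0 top [ 566.3 -314.6  195. ] scene [ 567.  -314.5  195. ]
hole tri [ 567.5 -314.1   55.7] 1.2 top [ 567.6 -314.9   55. ] scene [ 567.1 -313.7   55. ]
bore tri [551.2  48.9  89.7] 1.6 top [550.7  47.9  92. ] scene [553.   49.2  92. ]
h1 top tri [577.7 -69.9 151.3] 4.4 top [580.6 -67.9 139. ] scene [568.  -71.3 139. ]
h2 top tri [ 585.6 -126.5  148.9] 2.9 top [ 587.9 -125.7  139. ] scene [ 577.9 -128.1  139. ]
plateA tri [ 641.7 -181.5    8.7] 0.3 top [ 640.9 -181.1   12. ] scene [ 643.6 -181.4   12. ]
plateB tri [ 544.9 -198.1    9.1] 0.7 top [ 544.5 -197.4   12. ] scene [ 546.9 -198.2   12. ]
plateC(top) tri [0.] 0 top [495.2  88.6  12. ] scene 
plateD(sc) tri [0.] 0 top  scene [596.6 105.5  12. ]
cellT tri [0.] 0 top [577.7  82.   92. ] scene 
cellT tri [0.] 0 top [587.3  21.1  92. ] scene 
cellT tri [0.] 0 top [525.9  12.6  92. ] scene 
cellT tri [0.] 0 top [513.8  73.   92. ] scene 
cellS tri [0.] 0 top  scene [528.5  14.7  92. ]
cellS tri [0.] 0 top  scene [517.4  74.5  92. ]
cellS tri [0.] 0 top  scene [574.   81.9  92. ]
cellS tri [0.] 0 top  scene [588.4  20.3  92. ]
standT tri [0.] 0 top [ 609.2 -285.    55. ] scene 
standT tri [0.] 0 top [ 595.2 -355.8   55. ] scene 
standT tri [0.] 0 top [ 524.5 -341.6   55. ] scene 
standT tri [0.] 0 top [ 534.  -269.1   55. ] scene 
standS tri [0.] 0 top  scene [ 529.7 -336.8   55. ]
standS tri [0.] 0 top  scene [ 541.1 -266.    55. ]
standS tri [0.] 0 top  scene [ 594.8 -275.8   55. ]
standS tri [0.] 0 top  scene [ 581.6 -349.5   55. ]
```

Measurements agree between the two views: brush and hole at (567,-314), bore at (551.5,48.5), and squeeze at about (578,-98) with clamp y at about 100°. I'll move now, lifting and yawing the tool x to 100°.

>>> drive_tool --pt "0 0 -2 0 0 -0.145" --pt "0 0 -2 0 0 -0.145" --pt "0 0 -2 0 0 -0.145" --pt "0 0 -2 0 0 -0.145" --pt "0 0 0 0 0 0" --hand -1 --newtons 20

```text
time_s: 0.7
tool_pos: [0.2455, 0.5733, 0.257]
tool_rot: [[-0.195, 0.981, -0.002], [0.981, 0.195, -0.004], [-0.004, -0.003, -1.0]]
wrist_force: [0.1, -0.5, 0.3]
width: 0.999
```

```bash
cat > go.py <<'E'
import sys
from h import *
from scipy.spatial.transform import Rotation as Ro
s=ctrl.get_state(); R=s['tool_rot'];p=s['tool_pos']
tgt=np.array(eval(sys.argv[1]),float); a=np.deg2rad(float(sys.argv[2]) if len(sys.argv)>2 else 100)
Rt=np.array([[np.cos(a),np.sin(a),0],[np.sin(a),-np.cos(a),0],[0,0,-1]])
print('t',round(s['time_s'],2),'p',np.round(p*1000,1),'w',round(s['width']*91,1),'F',np.round(s['wrist_force'],1),'j',np.round(s['joints'],2))
print('shift cm',np.round(R.T@(tgt-p)*100,2),'rot',np.round(Ro.from_matrix(R.T@Rt).as_rotvec(),3))
E
python3 go.py "[.567,-.3145,.25]"
```

```text
t 0.7 p [245.5 573.3 257. ] w 90.9 F [ 0.1 -0.5  0.3] j [ 1.07  0.43  1.23  0.    1.49 -0.7 ]
shift cm [-93.34  14.23   1.  ] rot [-0.003  0.004  0.022]
```

>>> drive_tool --pt "-4.4 0.7 0 0 0 0.02" --pt "-4.4 0.7 0 0 0 0" --pt "-4.4 0.7 0 0 0 0" --pt "-4.4 0.7 0 0 0 0" --pt "-4.4 0.7 0 0 0 0"

```text
time_s: 1.2
tool_pos: [0.3177, 0.3594, 0.2535]
tool_rot: [[-0.168, 0.986, -0.004], [0.986, 0.167, -0.005], [-0.005, -0.005, -1.0]]
wrist_force: [0.6, 0.3, -0.2]
width: 0.997
```

>>> drive_tool --pt "-4.4 0.7 0 0 0 0" --pt "-4.4 0.7 0 0 0 0" --pt "-4.4 0.7 0 0 0 0" --pt "-4.4 0.7 0 0 0 0" --pt "-4.4 0.7 0 0 0 0"

```text
time_s: 1.7
tool_pos: [0.387, 0.1387, 0.2514]
tool_rot: [[-0.155, 0.988, -0.007], [0.988, 0.155, -0.007], [-0.006, -0.008, -1.0]]
wrist_force: [0.7, 1.2, 0.3]
width: 1.001
```

>>> drive_tool --pt "-4.4 0.7 0 0 0 0" --pt "-4.4 0.7 0 0 0 0" --pt "-4.4 0.7 0 0 0 0" --pt "-4.4 0.7 0 0 0 0" --pt "-4.4 0.7 0 0 0 0"

```text
time_s: 2.2
tool_pos: [0.4534, -0.0831, 0.2497]
tool_rot: [[-0.14, 0.99, -0.009], [0.99, 0.14, -0.006], [-0.005, -0.01, -1.0]]
wrist_force: [0.8, 0.3, 0.1]
width: 0.997
```

```bash
python3 go.py "[.567,-.3145,.25]"
```

```text
t 2.2 p [453.4 -83.1 249.7] w 90.7 F [0.8 0.3 0.1] j [-0.3   0.19  1.61 -0.01  1.35 -2.01]
shift cm [-2.45e+01  8.02e+00  1.00e-02] rot [-0.01   0.005 -0.035]
```

>>> drive_tool --pt "-4.5 1.5 0 -0.01 0.005 -0.035" --pt "-4.5 1.5 0 0 0 0" --pt "-4.5 1.5 0 0 0 0" --pt "-4.5 1.5 0 0 0 0" --pt "-4.2 1.4 0 0 0 0"

```text
time_s: 2.7
tool_pos: [0.562, -0.3001, 0.2454]
tool_rot: [[-0.158, 0.987, -0.003], [0.987, 0.158, 0.003], [0.003, -0.003, -1.0]]
wrist_force: [0.6, -0.1, 0.2]
width: 0.998
```

```bash
python3 go.py "[.567,-.3145,.25]"
```

```text
t 2.7 p [ 562.  -300.1  245.4] w 90.8 F [ 0.6 -0.1  0.2] j [-0.58  0.46  1.21  0.    1.48 -2.31]
shift cm [-1.5   0.26 -0.46] rot [-0.003 -0.004 -0.015]
```

>>> drive_tool --pt "-1.3 0.2 0 0 0 -0.015" --pt "0 0 0 0 0 0" --pt "0 0 2 0 0 0" --pt "0 0 1 0 0 0" --pt "0 0 0 0 0 0"

```text
time_s: 3.2
tool_pos: [0.5654, -0.315, 0.21]
tool_rot: [[-0.161, 0.987, -0.007], [0.987, 0.161, 0.006], [0.007, -0.006, -1.0]]
wrist_force: [0.3, -0.1, 0.1]
width: 0.997
```

```bash
python3 go.py "[.567,-.3145,.145]"
```

```text
t 3.2 p [ 565.4 -315.   210. ] w 90.7 F [ 0.3 -0.1  0.1] j [-0.6   0.5   1.23  0.    1.42 -2.33]
shift cm [-0.02  0.21  6.5 ] rot [-0.006 -0.007 -0.013]
```

>>> drive_tool --pt "0 0.2 2.2 -0.006 -0.007 -0.013" --pt "0 0 2.2 0 0 0" --pt "0 0 2.0 0 0 0" --pt "0 0 0 0 0 0" --pt "0 0 0 0 0 0"

```text
time_s: 3.7
tool_pos: [0.5679, -0.311, 0.1488]
tool_rot: [[-0.175, 0.985, 0.003], [0.985, 0.175, -0.002], [-0.003, 0.003, -1.0]]
wrist_force: [-0.2, 0.7, 0.9]
width: 0.999
```

```bash
python3 go.py "[.567,-.3145,.145]"
```

```text
t 3.7 p [ 567.9 -311.   148.8] w 90.9 F [-0.2  0.7  0.9] j [-0.59  0.55  1.32  0.    1.27 -2.34]
shift cm [-0.32 -0.15  0.38] rot [0.003 0.003 0.001]
```

>>> drive_tool --pt "-0.3 -0.1 0.4 0.003 0.003 0" --pt "0 0 0 0 0 0" --pt "0 0 0 0 0 0" --pt "0 0 0 0 0 0" --pt "0 0 0 0 0 0"

```text
time_s: 4.2
tool_pos: [0.569, -0.3151, 0.1487]
tool_rot: [[-0.174, 0.985, 0.004], [0.985, 0.174, -0.002], [-0.003, 0.003, -1.0]]
wrist_force: [0.1, 0.4, -1.3]
width: 1.0
```

>>> drive_tool --pt "0 0 0 0 0 0" --pt "0 0 0 0 0 0" --pt "0 0 0 0 0 0" --pt "0 0 0 0 0 0" --pt "0 0 0 0 0 0" --hand 1 --newtons 20

```text
time_s: 4.7
tool_pos: [0.569, -0.3152, 0.1489]
tool_rot: [[-0.174, 0.985, 0.004], [0.985, 0.174, -0.003], [-0.003, 0.003, -1.0]]
wrist_force: [0.4, -0.3, 0.7]
width: 0.59
```

>>> drive_tool --pt "0 0 0 0 0 0" --pt "0 0 0 0 0 0" --pt "0 0 0 0 0 0" --pt "0 0 0 0 0 0" --pt "0 0 0 0 0 0"

```text
time_s: 5.2
tool_pos: [0.569, -0.3151, 0.1488]
tool_rot: [[-0.174, 0.985, 0.004], [0.985, 0.174, -0.002], [-0.003, 0.003, -1.0]]
wrist_force: [0.0, 0.2, 0.3]
width: 0.163
```

```bash
python3 go.py "[.567,-.3145,.295]"
```

```text
t 5.2 p [ 569.  -315.1  148.8] w 14.8 F [0.  0.2 0.3] j [-0.6   0.55  1.32  0.    1.27 -2.34]
shift cm [  0.05  -0.13 -14.62] rot [0.003 0.003 0.001]
```

>>> drive_tool --pt "0 0 -1.5 0 0 0" --pt "0 0 -3 0 0 0" --pt "0 0 -3.5 0 0 0" --pt "0 0 -3.5 0 0 0" --pt "0 0 -3.5 0 0 0"

```text
time_s: 5.7
tool_pos: [0.5657, -0.3129, 0.2977]
tool_rot: [[-0.174, 0.985, -0.006], [0.985, 0.174, 0.004], [0.005, -0.005, -1.0]]
wrist_force: [0.5, 0.0, -1.2]
width: 0.164
```

```bash
python3 go.py "[.5515,.0485,.30]"; python3 - <<'E'
from h import *
a=grab('top')['img'][150:260,290:420];b=grab('scene')['img'][120:275,80:240]
f=lambda i:cv2.resize(i,(400,400*i.shape[0]//i.shape[1]),interpolation=cv2.INTER_CUBIC)
a,b=f(a),f(b);h=max(len(a),len(b))
o=np.zeros((h,800,3),'u1');o[:len(a),:400]=a;o[:len(b),400:]=b
cv2.imwrite('pics/lift.png',o[:,:,::-1])
E
```

```text
t 5.7 p [ 565.7 -312.9  297.7] w 14.9 F [ 0.5  0.  -1.2] j [-0.6   0.45  1.09  0.    1.61 -2.34]
shift cm [35.84  4.91 -0.07] rot [-0.005 -0.005  0.001]
```

View pics/lift.png

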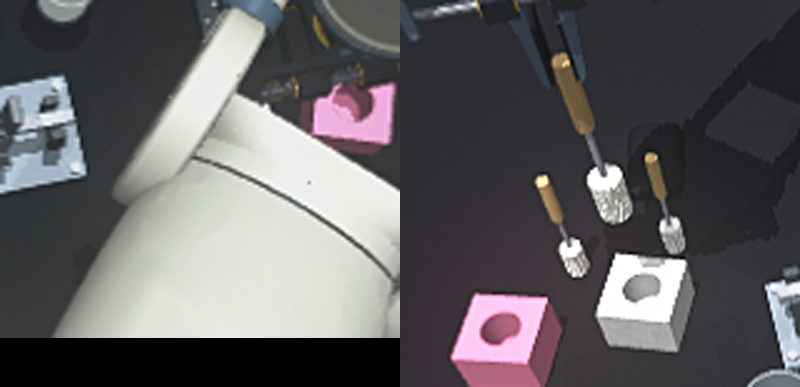

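The brush is held upright and clear of the white stand (hole at about (642,287) in the crop). I'll traverse to the cell.

>>> drive_tool --pt "2 0.3 -0.5 -0.005 -0.005 0" --pt "4 0.6 -0.5 0 0 0" --pt "4 0.6 0 0 0 0" --pt "4 0.6 0 0 0 0" --pt "4 0.6 0 0 0 0"

```text
time_s: 6.3
tool_pos: [0.5613, -0.1285, 0.3085]
tool_rot: [[-0.168, 0.986, 0.006], [0.986, 0.168, -0.005], [-0.006, 0.005, -1.0]]
wrist_force: [0.9, -0.1, -0.5]
width: 0.162
```

>>> drive_tool --pt "4 0.5 0 0 0 0" --pt "4 0.5 0 0 0 0" --pt "4 0.5 0 0 0 0" --pt "3 0.3 0 0 0 0" --pt "1 0.1 0 0 0 0"

```text
time_s: 6.8
tool_pos: [0.5477, 0.0455, 0.305]
tool_rot: [[-0.172, 0.985, 0.002], [0.985, 0.172, -0.003], [-0.003, 0.002, -1.0]]
wrist_force: [0.6, -0.0, -1.7]
width: 0.163
```

```bash
python3 go.py "[.5515,.0485,.25]"
```

```text
t 6.8 p [547.7  45.5 305. ] w 14.8 F [ 0.6 -0.  -1.7] j [-0.02  0.28  1.33 -0.    1.53 -1.77]
shift cm [0.24 0.41 5.5 ] rot [ 0.002  0.003 -0.001]
```

>>> drive_tool --pt "0.2 0.6 1.5 0 0 0" --pt "0 0 2 0 0 0" --pt "0 0 2 0 0 0" --pt "0 0 0.2 0 0 0" --pt "0 0 0 0 0 0"

```text
time_s: 7.3
tool_pos: [0.5513, 0.0512, 0.2455]
tool_rot: [[-0.176, 0.984, 0.001], [0.984, 0.176, -0.003], [-0.003, 0.001, -1.0]]
wrist_force: [0.3, 0.4, -0.7]
width: 0.167
```

```bash
python3 go.py "[.5535,.048,.244]"; python3 - <<'E'
from h import *
S=grab('scene');p=ctrl.get_state()['tool_pos']
i=S['img'][110:260,250:400]
cv2.imwrite('pics/over.png',cv2.resize(i,(600,600),interpolation=cv2.INTER_CUBIC)[:,:,::-1])
f=lambda q:np.round((proj(S,q)-[249.5,109.5])*4,0)
print('expected foot',f([p[0]-.002,p[1]+.0007,p[2]-.1388]),'handle top', f([p[0]-.002,p[1]+.0007,p[2]-.1388+.185]))
E
```

```text
t 7.3 p [551.3  51.2 245.5] w 15.2 F [ 0.3  0.4 -0.7] j [-0.01  0.33  1.42 -0.    1.39 -1.76]
shift cm [-0.35  0.16  0.15] rot [0.001 0.003 0.002]
expected foot [313. 377.] handle top [346. 151.]
```

View pics/over.png

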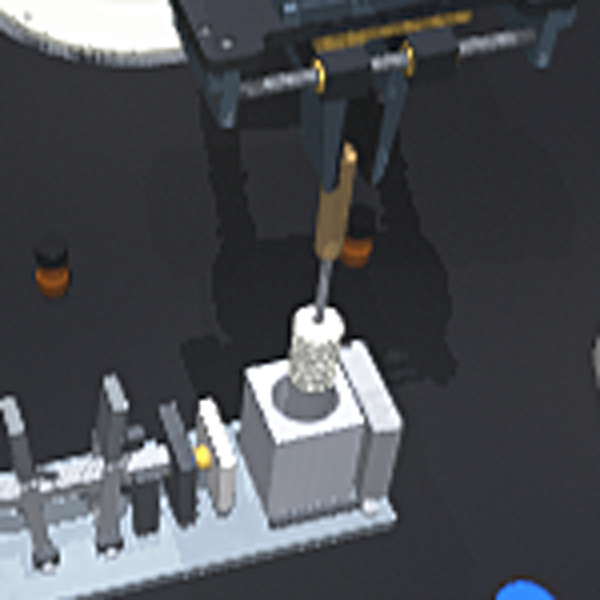

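The foot is at about (315,380), expected (313,377): upright and just above the bore. I'll correct sideways.

>>> drive_tool --pt "-0.3 0.2 0 0 0 0" --pt "0 0 0 0 0 0" --pt "0 0 0.7 0 0 0" --pt "0 0 0 0 0 0" --pt "0 0 0 0 0 0"

```text
time_s: 7.85
tool_pos: [0.5554, 0.0477, 0.2407]
tool_rot: [[-0.175, 0.985, 0.006], [0.985, 0.175, -0.003], [-0.004, 0.005, -1.0]]
wrist_force: [-0.4, 0.4, 0.2]
width: 0.164
```

```bash
python3 go.py "[.5535,.048,.174]"
```

```text
t 7.85 p [555.4  47.7 240.7] w 14.9 F [-0.4  0.4  0.2] j [-0.02  0.34  1.43 -0.    1.37 -1.77]
shift cm [ 0.09 -0.22  6.67] rot [0.005 0.004 0.001]
```

>>> drive_tool --pt "0.05 -0.2 1.2 0.005 0.004 0" --pt "0 0 1.2 0 0 0" --pt "0 0 1.2 0 0 0" --pt "0 0 1.0 0 0 0" --pt "0 0 0 0 0 0"

```text
time_s: 8.35
tool_pos: [0.5523, 0.0479, 0.1897]
tool_rot: [[-0.175, 0.985, -0.002], [0.985, 0.175, 0.001], [0.001, -0.002, -1.0]]
wrist_force: [-0.0, -0.3, -0.1]
width: 0.163
```

```bash
python3 go.py "[.5535,.048,.174]"
```

```text
t 8.35 p [552.3  47.9 189.7] w 14.8 F [-0.  -0.3 -0.1] j [-0.02  0.38  1.5   0.    1.26 -1.77]
shift cm [-0.01  0.12  1.57] rot [-0.002 -0.001  0.001]
```

>>> drive_tool --pt "0 0.05 0.8 0 0 0" --pt "0 0 0.7 0 0 0" --pt "0 0 0.3 0 0 0" --pt "0 0 0 0 0 0" --pt "0 0 0 0 0 0"

```text
time_s: 8.85
tool_pos: [0.5531, 0.0481, 0.1702]
tool_rot: [[-0.175, 0.985, -0.002], [0.985, 0.175, 0.001], [0.001, -0.002, -1.0]]
wrist_force: [-0.2, -0.6, -0.7]
width: 0.166
```

```bash
python3 go.py "[.5535,.048,.172]"
```

```text
t 8.85 p [553.1  48.1 170.2] w 15.1 F [-0.2 -0.6 -0.7] j [-0.02  0.4   1.53  0.    1.22 -1.77]
shift cm [-0.01  0.04 -0.18] rot [-0.002 -0.001  0.002]
```

>>> drive_tool --pt "0 0 0.2 0 0 0" --pt "0 0 -1.3 0 0 0" --pt "0 0 -1.7 0 0 0" --pt "0 0 -1.7 0 0 0" --pt "0 0 0 0 0 0"

```text
time_s: 9.35
tool_pos: [0.5534, 0.048, 0.217]
tool_rot: [[-0.175, 0.985, -0.001], [0.985, 0.175, 0.001], [0.001, -0.001, -1.0]]
wrist_force: [1.2, -0.5, -0.8]
width: 0.159
```

```bash
python3 go.py "[.5535,.048,.170]"
```

```text
t 9.35 p [553.4  48.  217. ] w 14.5 F [ 1.2 -0.5 -0.8] j [-0.02  0.36  1.46  0.    1.33 -1.77]
shift cm [-0.01  0.01  4.7 ] rot [-0.001 -0.001  0.002]
```

>>> drive_tool --pt "0 0 1.5 0 0 0" --pt "0 0 1.5 0 0 0" --pt "0 0 1.2 0 0 0" --pt "0 0 0.5 0 0 0" --pt "0 0 0 0 0 0"

```text
time_s: 9.85
tool_pos: [0.5534, 0.0481, 0.1671]
tool_rot: [[-0.175, 0.985, 0.0], [0.985, 0.175, 0.001], [0.001, 0.0, -1.0]]
wrist_force: [-0.5, 0.0, -0.7]
width: 0.16
```

```bash
python3 go.py "[.5535,.048,.170]"
```

```text
t 9.85 p [553.4  48.1 167.1] w 14.6 F [-0.5  0.  -0.7] j [-0.02  0.41  1.53  0.    1.2  -1.77]
shift cm [-0.01  0.01 -0.29] rot [ 0.    -0.001  0.002]
```

Second bottom reached (about 1.5 mm off the floor by calculation). I'll draw up, pausing inside the bore, and then go out.

>>> drive_tool --pt "0 0 0 0 0 0" --pt "0 0 -1.6 0 0 0" --pt "0 0 -1.7 0 0 0" --pt "0 0 -1.7 0 0 0" --pt "0 0 0 0 0 0"

```text
time_s: 10.35
tool_pos: [0.5539, 0.048, 0.22]
tool_rot: [[-0.175, 0.985, 0.001], [0.985, 0.175, 0.001], [0.0, 0.001, -1.0]]
wrist_force: [0.4, -0.2, -1.4]
width: 0.16
```

>>> drive_tool --pt "0 0 -1.5 0 0 0" --pt "0 0 -2.5 0 0 0" --pt "0 0 -3 0 0 0" --pt "0 0 -2 0 0 0" --pt "0 0 0 0 0 0"

```text
time_s: 10.85
tool_pos: [0.5532, 0.048, 0.3113]
tool_rot: [[-0.175, 0.985, 0.0], [0.985, 0.175, 0.001], [0.001, 0.001, -1.0]]
wrist_force: [0.1, 0.3, -0.1]
width: 0.158
```

```bash
python3 go.py "[.569,-.315,.30]"
```

```text
t 10.85 p [553.2  48.  311.3] w 14.4 F [ 0.1  0.3 -0.1] j [-0.02  0.29  1.3   0.    1.55 -1.77]
shift cm [-36.01  -4.8    1.11] rot [ 0.001 -0.001  0.002]
```

>>> drive_tool --pt "-2 -0.3 0 0 0 0" --pt "-4 -0.5 0 0 0 0" --pt "-4 -0.5 0 0 0 0" --pt "-4 -0.5 0 0 0 0" --pt "-4 -0.5 0 0 0 0"

```text
time_s: 11.35
tool_pos: [0.5614, -0.1341, 0.3058]
tool_rot: [[-0.183, 0.983, -0.002], [0.983, 0.183, 0.003], [0.003, -0.002, -1.0]]
wrist_force: [0.2, 0.1, -0.5]
width: 0.16
```

>>> drive_tool --pt "-4 -0.5 0 0 0 0" --pt "-4 -0.5 0 0 0 0" --pt "-4 -0.5 0 0 0 0" --pt "-3 -0.5 0 0 0 0" --pt "-2 -0.3 0 0 0 0"

```text
time_s: 11.85
tool_pos: [0.5674, -0.3144, 0.2972]
tool_rot: [[-0.18, 0.984, -0.008], [0.984, 0.18, 0.006], [0.008, -0.007, -1.0]]
wrist_force: [-0.1, 0.6, -1.2]
width: 0.164
```

```bash
python3 go.py "[.569,-.315,.22]"
```

```text
t 11.85 p [ 567.4 -314.4  297.2] w 14.9 F [-0.1  0.6 -1.2] j [-0.6   0.45  1.08  0.    1.61 -2.35]
shift cm [-0.14  0.21  7.72] rot [-0.007 -0.008  0.007]
```

>>> drive_tool --pt "0 0.15 2 -0.007 -0.008 0.007" --pt "0 0 2.5 0 0 0" --pt "0 0 2.5 0 0 0" --pt "0 0 1 0 0 0" --pt "0 0 0 0 0 0"

```text
time_s: 12.35
tool_pos: [0.5679, -0.316, 0.2103]
tool_rot: [[-0.17, 0.985, -0.002], [0.985, 0.17, 0.001], [0.002, -0.002, -1.0]]
wrist_force: [-0.2, -0.4, -0.5]
width: 0.164
```

```bash
python3 go.py "[.569,-.315,.21]"
```

```text
t 12.35 p [ 567.9 -316.   210.3] w 14.9 F [-0.2 -0.4 -0.5] j [-0.6   0.5   1.23 -0.    1.41 -2.34]
shift cm [0.08 0.12 0.03] rot [-0.002 -0.002 -0.003]
```

>>> drive_tool --pt "0.1 0.1 0 -0.002 -0.002 0" --pt "0 0 0.8 0 0 0" --pt "0 0 1 0 0 0" --pt "0 0 1 0 0 0" --pt "0 0 0 0 0 0"

```text
time_s: 12.85
tool_pos: [0.5704, -0.3149, 0.183]
tool_rot: [[-0.171, 0.985, 0.004], [0.985, 0.171, -0.003], [-0.004, 0.003, -1.0]]
wrist_force: [-1.2, 0.8, -0.6]
width: 0.161
```

```bash
python3 go.py "[.569,-.315,.150]"
```

```text
t 12.85 p [ 570.4 -314.9  183. ] w 14.7 F [-1.2  0.8 -0.6] j [-0.6   0.52  1.27 -0.    1.34 -2.34]
shift cm [ 0.03 -0.15  3.3 ] rot [ 0.003  0.004 -0.002]
```

>>> drive_tool --pt "0 -0.15 0.8 0.003 0.004 0" --pt "0 0 0.9 0 0 0" --pt "0 0 0.8 0 0 0" --pt "0 0 0.4 0 0 0" --pt "0 0 0 0 0 0"

```text
time_s: 13.35
tool_pos: [0.5688, -0.3153, 0.1512]
tool_rot: [[-0.171, 0.985, -0.0], [0.985, 0.171, 0.001], [0.001, -0.0, -1.0]]
wrist_force: [0.2, 0.3, -0.5]
width: 0.161
```

```bash
python3 go.py "[.569,-.315,.1495]"
```

```text
t 13.35 p [ 568.8 -315.3  151.2] w 14.6 F [ 0.2  0.3 -0.5] j [-0.6   0.55  1.31  0.    1.28 -2.34]
shift cm [0.02 0.03 0.17] rot [-0.    -0.001 -0.002]
```

>>> drive_tool --pt "0 0 0.2 0 0 0" --pt "0 0 0 0 0 0" --pt "0 0 0 0 0 0" --pt "0 0 0 0 0 0" --pt "0 0 0 0 0 0"

```text
time_s: 13.85
tool_pos: [0.5693, -0.3156, 0.1499]
tool_rot: [[-0.171, 0.985, 0.001], [0.985, 0.171, 0.0], [0.0, 0.001, -1.0]]
wrist_force: [-0.5, -0.1, -1.3]
width: 0.159
```

>>> drive_tool --pt "0 0 0 0 0 0" --pt "0 0 0 0 0 0" --pt "0 0 0 0 0 0" --pt "0 0 0 0 0 0" --pt "0 0 0 0 0 0" --hand -1

```text
time_s: 14.35
tool_pos: [0.5696, -0.3158, 0.1505]
tool_rot: [[-0.171, 0.985, 0.002], [0.985, 0.171, -0.0], [-0.001, 0.002, -1.0]]
wrist_force: [-0.1, 0.9, -0.1]
width: 0.572
```

>>> drive_tool --pt "0 0 0 0 0 0" --pt "0 0 0 0 0 0" --pt "0 0 0 0 0 0" --pt "0 0 0 0 0 0" --pt "0 0 0 0 0 0"

```text
time_s: 14.85
tool_pos: [0.5695, -0.3158, 0.1504]
tool_rot: [[-0.171, 0.985, 0.002], [0.985, 0.171, -0.0], [-0.001, 0.001, -1.0]]
wrist_force: [0.4, 0.2, 0.0]
width: 0.989
```

>>> drive_tool --pt "0 0 -2 0 0 0" --pt "0 0 -3 0 0 0" --pt "0 0 -3 0 0 0" --pt "0 0 -2 0 0 0" --pt "0 0 0 0 0 0"

```text
time_s: 15.35
tool_pos: [0.5687, -0.3153, 0.2531]
tool_rot: [[-0.171, 0.985, -0.001], [0.985, 0.171, 0.001], [0.001, -0.0, -1.0]]
wrist_force: [-0.5, -0.3, -0.1]
width: 1.001
```

```bash
python3 go.py "[.578,-.0985,.25]"; python3 - <<'E'
from h import *
S=grab('scene');i=S['img'][170:270,100:250]
cv2.imwrite('pics/rel.png',cv2.resize(i,(600,400),interpolation=cv2.INTER_CUBIC)[:,:,::-1])
E
```

```text
t 15.35 p [ 568.7 -315.3  253.1] w 91.1 F [-0.5 -0.3 -0.1] j [-0.6   0.47  1.17  0.    1.5  -2.34]
shift cm [21.2   4.63  0.33] rot [-0.    -0.001 -0.002]
```

View pics/rel.png

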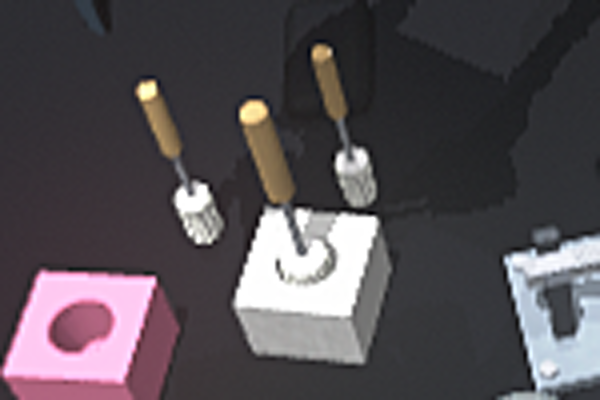

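The brush stands back in the white stand, upright and released (stem at about (303,255) in the crop). Now to the handles.

>>> drive_tool --pt "4.5 1 0 0 0 0" --pt "4.5 1 0 0 0 0" --pt "4.5 1 0 0 0 0" --pt "4.3 0.9 0 0 0 0" --pt "3 0.6 0 0 0 0"

```text
time_s: 15.9
tool_pos: [0.5747, -0.099, 0.2455]
tool_rot: [[-0.165, 0.986, -0.009], [0.986, 0.165, 0.004], [0.005, -0.008, -1.0]]
wrist_force: [0.5, -1.0, -0.3]
width: 0.994
```

>>> drive_tool --pt "0.3 0 2 0 0 0" --pt "0 0 2 0 0 0" --pt "0 0 2 0 0 0" --pt "0 0 1 0 0 0" --pt "0 0 0 0 0 0"

```text
time_s: 16.4
tool_pos: [0.5707, -0.0892, 0.1689]
tool_rot: [[-0.171, 0.985, -0.014], [0.985, 0.171, 0.006], [0.009, -0.013, -1.0]]
wrist_force: [-0.0, 0.5, 0.7]
width: 1.001
```

```bash
python3 go.py "[.578,-.0985,.17]"; python3 - <<'E'
from h import *
S=grab('scene');p=ctrl.get_state()
i=S['img'][140:275,215:365]
cv2.imwrite('pics/h.png',cv2.resize(i,None,fx=4,fy=4,interpolation=cv2.INTER_CUBIC)[:,:,::-1])
f=lambda q:np.round((proj(S,q)-[214.5,139.5])*4,0)
c=np.array([-.173,.985,0]);x=np.array([.985,.173,0]);q=np.array([.578,-.0985,0])
for s in(-1,1): print('expected handle tops +-x',[f(q+s*(.028+.0044)*c+k*.013*x+[0,0,.139]) for k in(-1,1)])
for dy in (80,90,100,110): print(dy,f(q+(dy/1000)*c+[0,0,.07]))
E
```

```text
t 16.4 p [570.7 -89.2 168.9] w 91.1 F [-0.   0.5  0.7] j [-0.26  0.44  1.46  0.    1.25 -2.  ]
shift cm [-1.05  0.56 -0.13] rot [-0.013 -0.009 -0.003]
expected handle tops +-x [array([142., 275.]), array([152., 311.])]
expected handle tops +-x [array([252., 251.]), array([264., 286.])]
80 [334. 322.]
90 [350. 319.]
100 [366. 315.]
110 [381. 312.]
```

View pics/h.png

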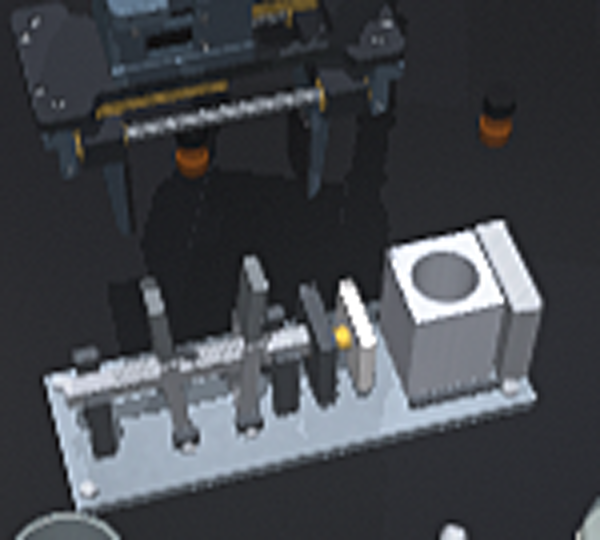

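The handle tops are at about (150,296) and (254,273) in the crop, which matches expectation within about 2 mm. The pad near edge (374,345) is about 22 mm short of the cell edge (412,325). Aligning.

>>> drive_tool --pt "-1.0 0.6 0 -0.013 -0.009 -0.003" --pt "0 0 0 0 0 0" --pt "0 0 0 0 0 0" --pt "0 0 0 0 0 0" --pt "0 0 0 0 0 0"

```text
time_s: 16.95
tool_pos: [0.581, -0.1002, 0.1722]
tool_rot: [[-0.173, 0.985, 0.006], [0.985, 0.173, -0.002], [-0.003, 0.006, -1.0]]
wrist_force: [-0.7, 0.3, -0.0]
width: 0.998
```

```bash
python3 go.py "[.579,-.0985,.10]"
```

```text
t 16.95 p [ 581.  -100.2  172.2] w 90.8 F [-0.7  0.3 -0. ] j [-0.27  0.44  1.45 -0.    1.24 -2.02]
shift cm [ 0.23 -0.21  7.21] rot [ 0.006  0.003 -0.001]
```

>>> drive_tool --pt "0.2 -0.15 1.2 0.006 0.003 0" --pt "0 0 1.4 0 0 0" --pt "0 0 1.4 0 0 0" --pt "0 0 0.8 0 0 0" --pt "0 0 0 0 0 0"

```text
time_s: 17.45
tool_pos: [0.5784, -0.0977, 0.1205]
tool_rot: [[-0.173, 0.985, -0.002], [0.985, 0.173, 0.0], [0.0, -0.002, -1.0]]
wrist_force: [-0.2, -0.2, 0.4]
width: 0.999
```

```bash
python3 go.py "[.579,-.0985,.10]"
```

```text
t 17.45 p [578.4 -97.7 120.5] w 90.9 F [-0.2 -0.2  0.4] j [-0.27  0.5   1.51 -0.    1.14 -2.01]
shift cm [-0.09  0.05  2.05] rot [-0.002 -0.    -0.001]
```

>>> drive_tool --pt "-0.05 0.05 0.8 0 0 0" --pt "0 0 0.8 0 0 0" --pt "0 0 0.5 0 0 0" --pt "0 0 0 0 0 0" --pt "0 0 0 0 0 0"

```text
time_s: 17.95
tool_pos: [0.5794, -0.0981, 0.0982]
tool_rot: [[-0.173, 0.985, -0.001], [0.985, 0.173, 0.0], [0.0, -0.001, -1.0]]
wrist_force: [-0.6, 0.0, 0.5]
width: 0.999
```

>>> drive_tool --pt "0 0 0 0 0 0" --pt "0 0 0 0 0 0" --pt "0 0 0 0 0 0" --pt "0 0 0 0 0 0" --pt "0 0 0 0 0 0" --hand -0.2 --newtons 12

```text
time_s: 18.45
tool_pos: [0.5794, -0.0963, 0.0993]
tool_rot: [[-0.173, 0.985, -0.0], [0.985, 0.173, 0.003], [0.003, 0.0, -1.0]]
wrist_force: [-0.3, -2.9, 1.0]
width: 0.612
```

```bash
python3 go.py "[.579,-.0985,.10]"
```

```text
t 18.45 p [579.4 -96.3  99.3] w 55.7 F [-0.3 -2.9  1. ] j [-0.27  0.53  1.53  0.    1.09 -2.01]
shift cm [-0.21 -0.08 -0.07] rot [ 0.    -0.003 -0.001]
```

>>> drive_tool --pt "-0.2 0 0 0 0 0" --pt "0 0 0 0 0 0" --pt "0 0 0 0 0 0" --pt "0 0 0 0 0 0" --pt "0 0 0 0 0 0" --hand 0.3 --newtons 12

```text
time_s: 18.95
tool_pos: [0.5794, -0.0963, 0.0995]
tool_rot: [[-0.173, 0.985, -0.001], [0.985, 0.173, 0.006], [0.006, 0.0, -1.0]]
wrist_force: [0.2, 1.8, 0.8]
width: 0.352
```

```bash
python3 go.py "[.579,-.0985,.10]"; cat > pad.py <<'E'
# print clamp-y of the white pad's lower-right edge & cell edge from scene crop; save crop
import sys
from h import *
S=grab('scene');i=S['img'][170:260,255:365]
cv2.imwrite('pics/%s.png'%sys.argv[1],cv2.resize(i,None,fx=6,fy=6,interpolation=cv2.INTER_CUBIC)[:,:,::-1])
g=i[:,:,:].astype(int).min(2)
for r in (227,230,233,236): print(r,g[r-170,25:68].tolist())
E
python3 pad.py s1
```

```text
t 18.95 p [579.4 -96.3  99.5] w 32.0 F [0.2 1.8 0.8] j [-0.27  0.53  1.53  0.01  1.09 -2.02]
shift cm [-0.21 -0.08 -0.05] rot [ 0.    -0.006 -0.001]
227 [165, 169, 144, 133, 125, 117, 89, 90, 92, 92, 93, 97, 98, 99, 86, 90, 79, 42, 41, 47, 49, 49, 48, 52, 92, 95, 114, 116, 112, 128, 149, 147, 157, 91, 93, 94, 94, 88, 115, 119, 119, 118, 119]
230 [93, 90, 96, 47, 79, 80, 64, 67, 55, 49, 100, 101, 100, 104, 93, 42, 42, 46, 43, 54, 55, 52, 49, 62, 91, 87, 106, 113, 111, 150, 148, 146, 152, 109, 92, 93, 94, 97, 119, 120, 120, 120, 121]
233 [69, 54, 58, 42, 51, 52, 52, 53, 50, 59, 108, 103, 102, 93, 131, 140, 56, 41, 40, 54, 53, 51, 45, 108, 165, 162, 169, 99, 104, 153, 148, 146, 98, 184, 109, 89, 88, 111, 119, 121, 121, 120, 120]
236 [132, 132, 142, 49, 49, 54, 52, 54, 49, 49, 170, 161, 160, 159, 158, 164, 179, 59, 39, 52, 53, 49, 41, 131, 161, 158, 161, 128, 98, 126, 142, 111, 91, 176, 179, 123, 88, 118, 120, 121, 123, 122, 120]
```

View pics/s1.png

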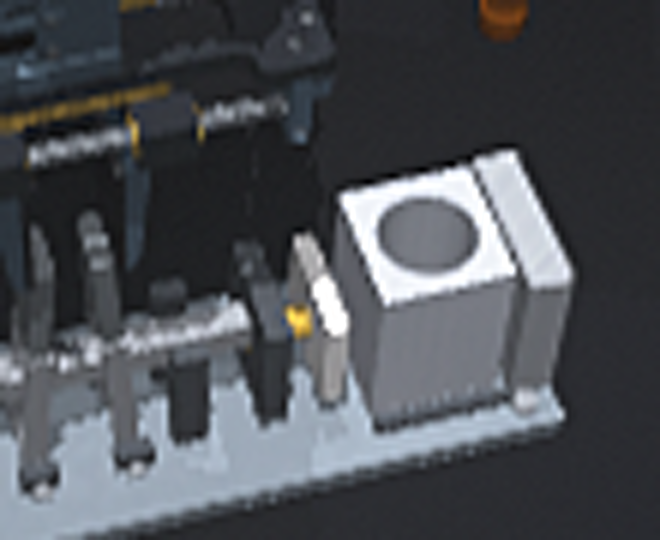

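Stroke 1 fully closed (32 mm). The pad near edge moved to about (346,380) in the crop, about 12 mm short of the cell edge (375,380). I'll open and do stroke 2, force limited.

>>> drive_tool --pt "0 0 0 0 0 0" --pt "0 0 0 0 0 0" --pt "0 0 0 0 0 0" --pt "0 0 0 0 0 0" --pt "0 0 0 0 0 0" --hand -0.65

```text
time_s: 19.5
tool_pos: [0.5793, -0.0963, 0.0991]
tool_rot: [[-0.173, 0.985, -0.001], [0.985, 0.173, 0.006], [0.006, -0.0, -1.0]]
wrist_force: [1.5, 2.3, -4.4]
width: 0.759
```

>>> drive_tool --pt "0 0 0 0 0 0" --pt "0 0 0 0 0 0" --pt "0 0 0 0 0 0" --pt "0 0 0 0 0 0" --pt "0 0 0 0 0 0"

```text
time_s: 20.0
tool_pos: [0.5798, -0.0972, 0.0997]
tool_rot: [[-0.173, 0.985, -0.0], [0.985, 0.173, 0.005], [0.005, 0.001, -1.0]]
wrist_force: [0.2, -0.1, -0.1]
width: 0.824
```

```bash
python3 go.py "[.579,-.0975,.10]"; python3 pad.py s1o
```

```text
t 20.0 p [579.8 -97.2  99.7] w 75.0 F [ 0.2 -0.1 -0.1] j [-0.27  0.53  1.53  0.01  1.09 -2.02]
shift cm [-0.02 -0.08 -0.03] rot [ 0.001 -0.005 -0.001]
227 [89, 111, 155, 133, 122, 114, 84, 84, 86, 91, 94, 95, 98, 100, 86, 92, 79, 42, 40, 46, 47, 50, 47, 51, 91, 96, 115, 114, 112, 127, 149, 147, 157, 91, 92, 93, 95, 90, 114, 119, 120, 117, 121]
230 [76, 88, 95, 47, 79, 80, 61, 64, 54, 48, 101, 100, 101, 105, 91, 42, 42, 45, 42, 55, 53, 53, 49, 61, 91, 87, 107, 113, 111, 150, 148, 146, 151, 109, 91, 93, 92, 98, 120, 120, 121, 119, 120]
233 [70, 55, 56, 44, 49, 54, 52, 53, 50, 54, 101, 103, 102, 93, 131, 141, 55, 39, 42, 53, 55, 51, 43, 108, 166, 163, 169, 101, 104, 154, 147, 145, 98, 185, 110, 89, 88, 111, 120, 122, 121, 120, 121]
236 [104, 91, 145, 50, 48, 52, 53, 53, 48, 49, 170, 162, 159, 160, 159, 164, 180, 58, 39, 53, 54, 49, 39, 133, 162, 157, 162, 127, 97, 126, 141, 111, 90, 176, 179, 123, 88, 118, 120, 121, 122, 121, 121]
```

>>> drive_tool --pt "0 0 0 0 0 0" --pt "0 0 0 0 0 0" --pt "0 0 0 0 0 0" --pt "0 0 0 0 0 0" --pt "0 0 0 0 0 0" --hand 0.0

```text
time_s: 20.55
tool_pos: [0.5796, -0.0962, 0.1004]
tool_rot: [[-0.173, 0.985, -0.0], [0.985, 0.173, 0.006], [0.006, 0.001, -1.0]]
wrist_force: [-1.3, 0.5, 0.6]
width: 0.502
```

```bash
python3 go.py "[.579,-.0975,.10]"; python3 pad.py s2a
```

```text
t 20.55 p [579.6 -96.2 100.4] w 45.7 F [-1.3  0.5  0.6] j [-0.27  0.52  1.53  0.01  1.09 -2.02]
shift cm [-0.12 -0.08  0.03] rot [ 0.001 -0.006 -0.001]
227 [170, 163, 173, 158, 115, 114, 84, 92, 92, 92, 94, 96, 98, 97, 98, 92, 80, 69, 51, 43, 39, 52, 50, 50, 49, 77, 94, 107, 115, 114, 106, 155, 150, 152, 117, 91, 92, 89, 115, 119, 120, 118, 120]
230 [94, 89, 94, 46, 78, 81, 62, 63, 54, 48, 99, 100, 99, 100, 101, 106, 67, 41, 43, 45, 46, 53, 53, 51, 44, 94, 88, 93, 113, 112, 119, 150, 147, 159, 94, 91, 92, 97, 120, 121, 119, 119, 120]
233 [70, 53, 57, 42, 50, 52, 52, 52, 50, 58, 108, 103, 103, 91, 128, 129, 135, 81, 38, 41, 49, 53, 52, 49, 46, 170, 165, 170, 87, 103, 139, 148, 147, 140, 104, 89, 89, 111, 122, 121, 121, 120, 121]
236 [130, 132, 142, 48, 49, 51, 52, 54, 50, 49, 170, 162, 159, 159, 158, 159, 160, 168, 130, 39, 48, 52, 52, 45, 55, 165, 159, 160, 163, 124, 128, 100, 82, 137, 182, 123, 87, 118, 120, 120, 121, 122, 120]
```

>>> drive_tool --pt "0 0 0 0 0 0" --pt "0 0 0 0 0 0" --pt "0 0 0 0 0 0" --pt "0 0 0 0 0 0" --pt "0 0 0 0 0 0" --hand 0.3

```text
time_s: 21.1
tool_pos: [0.5796, -0.0962, 0.1003]
tool_rot: [[-0.172, 0.985, -0.0], [0.985, 0.172, 0.006], [0.006, 0.001, -1.0]]
wrist_force: [-1.8, 0.4, 2.4]
width: 0.35
```

```bash
python3 go.py "[.579,-.0975,.10]"; python3 pad.py s2
```

```text
t 21.1 p [579.6 -96.2 100.3] w 31.8 F [-1.8  0.4  2.4] j [-0.27  0.52  1.53  0.01  1.09 -2.02]
shift cm [-0.12 -0.08  0.03] rot [ 0.001 -0.006 -0.001]
227 [156, 160, 165, 144, 117, 75, 89, 93, 91, 91, 94, 95, 98, 96, 97, 96, 100, 76, 52, 65, 43, 41, 49, 53, 51, 49, 50, 95, 97, 115, 114, 112, 128, 150, 149, 156, 91, 87, 115, 120, 119, 117, 120]
230 [93, 89, 96, 47, 79, 80, 64, 66, 53, 49, 99, 100, 99, 100, 101, 101, 96, 101, 52, 42, 43, 43, 53, 53, 52, 49, 52, 135, 132, 99, 112, 107, 150, 148, 149, 124, 89, 97, 120, 120, 120, 120, 121]
233 [68, 55, 57, 42, 50, 53, 52, 53, 50, 59, 108, 102, 103, 92, 128, 127, 127, 130, 141, 54, 40, 41, 55, 53, 52, 44, 70, 168, 164, 168, 92, 104, 154, 147, 154, 82, 86, 110, 121, 121, 120, 120, 121]
236 [132, 131, 142, 47, 48, 52, 53, 53, 48, 49, 170, 161, 158, 159, 157, 159, 159, 159, 162, 175, 68, 39, 52, 54, 48, 36, 172, 162, 156, 157, 164, 84, 90, 78, 88, 101, 88, 119, 120, 121, 122, 121, 120]
```

View pics/s2.png

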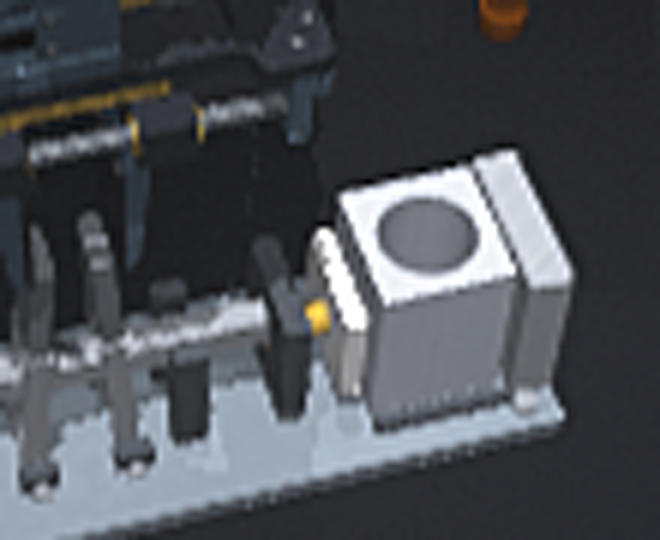

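The pad edge is now at about (366,380) in the crop, roughly 3–4 mm short of the cell, with the pad not compressed. One jaw stroke nets about 8 mm (two teeth). Stroke 3 should just touch; grip limited to 13 N.

>>> drive_tool --pt "0 0 0 0 0 0" --pt "0 0 0 0 0 0" --pt "0 0 0 0 0 0" --pt "0 0 0 0 0 0" --pt "0 0 0 0 0 0" --hand -0.65

```text
time_s: 21.65
tool_pos: [0.5795, -0.0962, 0.0998]
tool_rot: [[-0.173, 0.985, -0.001], [0.985, 0.173, 0.006], [0.006, 0.001, -1.0]]
wrist_force: [0.4, -1.5, -4.2]
width: 0.757
```

>>> drive_tool --pt "0 0 0 0 0 0" --pt "0 0 0 0 0 0" --pt "0 0 0 0 0 0" --pt "0 0 0 0 0 0" --pt "0 0 0 0 0 0"

```text
time_s: 22.15
tool_pos: [0.5796, -0.0963, 0.0999]
tool_rot: [[-0.173, 0.985, -0.0], [0.985, 0.173, 0.006], [0.006, 0.001, -1.0]]
wrist_force: [-0.6, -1.0, -0.4]
width: 0.824
```

>>> drive_tool --pt "0 0 0 0 0 0" --pt "0 0 0 0 0 0" --pt "0 0 0 0 0 0" --pt "0 0 0 0 0 0" --pt "0 0 0 0 0 0" --hand 0.0 --newtons 13

```text
time_s: 22.65
tool_pos: [0.5797, -0.0963, 0.1008]
tool_rot: [[-0.173, 0.985, 0.0], [0.985, 0.173, 0.006], [0.006, 0.001, -1.0]]
wrist_force: [-0.2, 0.2, -0.5]
width: 0.506
```

>>> drive_tool --pt "0 0 0 0 0 0" --pt "0 0 0 0 0 0" --pt "0 0 0 0 0 0" --pt "0 0 0 0 0 0" --pt "0 0 0 0 0 0" --hand 0.15

```text
time_s: 23.15
tool_pos: [0.5797, -0.0963, 0.1008]
tool_rot: [[-0.172, 0.985, 0.0], [0.985, 0.172, 0.006], [0.006, 0.001, -1.0]]
wrist_force: [-0.6, 0.8, 2.3]
width: 0.427
```

```bash
python3 go.py "[.579,-.0975,.10]"; python3 pad.py s3a
```

```text
t 23.15 p [579.7 -96.3 100.8] w 38.9 F [-0.6  0.8  2.3] j [-0.27  0.52  1.53  0.01  1.09 -2.02]
shift cm [-0.11 -0.09  0.08] rot [ 0.001 -0.006 -0.001]
227 [184, 150, 157, 155, 113, 80, 90, 92, 93, 94, 96, 97, 98, 98, 96, 99, 97, 97, 99, 74, 39, 43, 42, 43, 45, 54, 53, 51, 49, 83, 99, 115, 115, 112, 141, 153, 150, 142, 96, 116, 120, 119, 118]
230 [94, 89, 94, 47, 79, 79, 65, 67, 54, 49, 99, 101, 100, 101, 100, 101, 93, 93, 94, 107, 77, 40, 44, 44, 49, 54, 53, 50, 59, 137, 136, 101, 113, 105, 157, 148, 150, 106, 108, 119, 120, 120, 121]
233 [69, 54, 57, 44, 49, 52, 52, 54, 49, 59, 109, 103, 103, 93, 127, 128, 126, 127, 125, 167, 175, 84, 38, 40, 53, 54, 53, 47, 54, 170, 168, 129, 89, 118, 149, 149, 154, 96, 118, 122, 121, 121, 121]
236 [132, 133, 141, 48, 49, 52, 52, 52, 50, 49, 171, 162, 160, 159, 158, 158, 159, 160, 159, 157, 159, 168, 129, 38, 49, 53, 49, 43, 65, 162, 174, 176, 166, 84, 81, 85, 75, 106, 120, 121, 123, 121, 121]
```

>>> drive_tool --pt "0 0 0 0 0 0" --pt "0 0 0 0 0 0" --pt "0 0 0 0 0 0" --pt "0 0 0 0 0 0" --pt "0 0 0 0 0 0" --hand 0.3

```text
time_s: 23.7
tool_pos: [0.5797, -0.0963, 0.1008]
tool_rot: [[-0.173, 0.985, 0.0], [0.985, 0.173, 0.006], [0.006, 0.001, -1.0]]
wrist_force: [-0.6, 0.6, 1.6]
width: 0.348
```

```bash
python3 go.py "[.579,-.0975,.10]"; python3 pad.py s3
```

```text
t 23.7 p [579.7 -96.3 100.8] w 31.7 F [-0.6  0.6  1.6] j [-0.27  0.52  1.53  0.01  1.09 -2.02]
shift cm [-0.11 -0.09  0.08] rot [ 0.001 -0.006 -0.001]
227 [167, 164, 171, 136, 132, 76, 106, 98, 93, 93, 95, 96, 98, 97, 97, 97, 97, 96, 97, 100, 47, 30, 45, 43, 44, 49, 53, 53, 51, 58, 98, 105, 116, 115, 104, 156, 148, 152, 113, 108, 118, 120, 117]
230 [93, 89, 95, 45, 78, 78, 65, 67, 55, 48, 100, 100, 100, 101, 100, 101, 95, 94, 93, 103, 98, 58, 41, 45, 42, 55, 54, 52, 46, 81, 135, 133, 107, 112, 118, 150, 148, 157, 91, 118, 119, 121, 120]
233 [69, 55, 57, 42, 50, 52, 54, 53, 49, 59, 108, 104, 103, 93, 128, 127, 127, 127, 125, 164, 165, 175, 70, 40, 42, 54, 52, 52, 42, 65, 166, 166, 83, 98, 149, 150, 149, 128, 104, 118, 121, 122, 122]
236 [132, 132, 142, 48, 48, 53, 53, 52, 50, 49, 170, 161, 161, 160, 158, 159, 159, 159, 157, 157, 157, 161, 173, 84, 39, 50, 51, 46, 39, 166, 174, 173, 180, 127, 82, 83, 82, 85, 114, 121, 121, 122, 121]
```

View pics/s3.png

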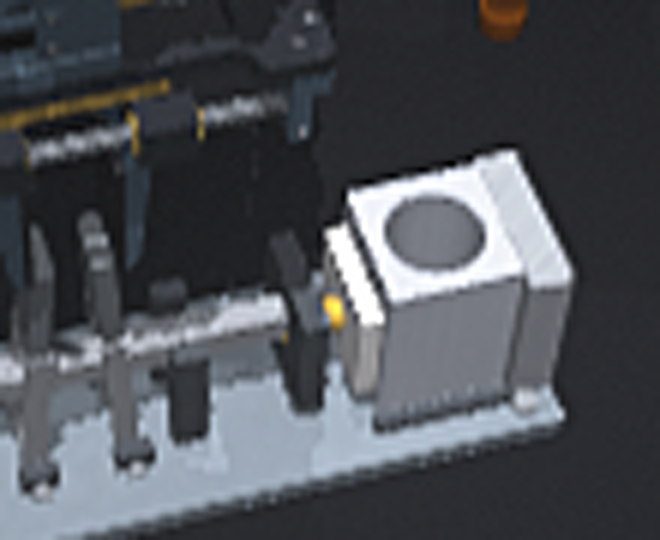

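The cell has moved about 3 mm up to the anvil, the pad touches it, and a hint of brass shows behind the jaw at (285,335), so the spring is barely compressed. The last stroke starts from here in steps, limited to 18 N.

>>> drive_tool --pt "0 0 0 0 0 0" --pt "0 0 0 0 0 0" --pt "0 0 0 0 0 0" --pt "0 0 0 0 0 0" --pt "0 0 0 0 0 0" --hand -0.65

```text
time_s: 24.25
tool_pos: [0.5796, -0.0962, 0.1003]
tool_rot: [[-0.173, 0.985, -0.0], [0.985, 0.173, 0.006], [0.006, 0.001, -1.0]]
wrist_force: [0.5, 0.2, -4.3]
width: 0.762
```

>>> drive_tool --pt "0 0 0 0 0 0" --pt "0 0 0 0 0 0" --pt "0 0 0 0 0 0" --pt "0 0 0 0 0 0" --pt "0 0 0 0 0 0"

```text
time_s: 24.75
tool_pos: [0.5797, -0.0963, 0.1004]
tool_rot: [[-0.173, 0.985, 0.0], [0.985, 0.173, 0.006], [0.006, 0.001, -1.0]]
wrist_force: [0.3, 0.2, 0.7]
width: 0.819
```

```bash
python3 go.py "[.579,-.0975,.10]"; python3 pad.py s3o
```

```text
t 24.75 p [579.7 -96.3 100.4] w 74.6 F [0.3 0.2 0.7] j [-0.27  0.52  1.53  0.01  1.09 -2.02]
shift cm [-0.11 -0.09  0.04] rot [ 0.001 -0.006 -0.001]
227 [93, 129, 161, 141, 159, 72, 109, 74, 86, 91, 94, 97, 97, 96, 97, 97, 97, 97, 97, 91, 41, 32, 47, 43, 42, 54, 51, 52, 49, 60, 97, 105, 115, 115, 104, 156, 149, 150, 113, 108, 118, 120, 117]
230 [77, 89, 95, 46, 78, 80, 61, 63, 52, 50, 101, 99, 100, 100, 100, 100, 93, 92, 92, 104, 102, 55, 42, 46, 43, 55, 53, 51, 46, 108, 134, 133, 107, 111, 120, 150, 147, 157, 91, 116, 120, 120, 120]
233 [69, 53, 57, 41, 50, 52, 51, 53, 50, 55, 101, 103, 102, 93, 128, 126, 126, 127, 124, 165, 168, 138, 56, 40, 45, 53, 53, 50, 38, 138, 165, 166, 84, 98, 150, 151, 150, 127, 104, 118, 121, 121, 121]
236 [104, 91, 145, 50, 47, 52, 51, 53, 49, 49, 170, 160, 159, 159, 158, 159, 160, 159, 158, 157, 157, 163, 135, 58, 45, 52, 51, 45, 42, 165, 173, 173, 179, 127, 82, 84, 81, 85, 114, 120, 121, 123, 122]
```

>>> drive_tool --pt "0 0 0 0 0 0" --pt "0 0 0 0 0 0" --pt "0 0 0 0 0 0" --pt "0 0 0 0 0 0" --pt "0 0 0 0 0 0" --hand -0.05 --newtons 15

```text
time_s: 25.3
tool_pos: [0.5806, -0.0971, 0.1018]
tool_rot: [[-0.173, 0.985, 0.002], [0.985, 0.173, 0.004], [0.004, 0.003, -1.0]]
wrist_force: [0.2, -0.1, -0.7]
width: 0.531
```

```bash
python3 go.py "[.579,-.0975,.10]"; python3 pad.py s4a
```

```text
t 25.3 p [580.6 -97.1 101.8] w 48.4 F [ 0.2 -0.1 -0.7] j [-0.27  0.52  1.53  0.01  1.09 -2.02]
shift cm [-0.01 -0.16  0.18] rot [ 0.003 -0.004 -0.001]
227 [93, 145, 169, 137, 128, 72, 105, 83, 93, 94, 95, 96, 98, 96, 97, 98, 97, 95, 97, 101, 47, 30, 45, 43, 43, 52, 54, 52, 52, 55, 95, 105, 115, 116, 106, 155, 150, 151, 114, 107, 119, 120, 118]
230 [77, 89, 95, 47, 79, 81, 61, 62, 55, 49, 100, 100, 100, 101, 99, 101, 94, 92, 93, 103, 100, 55, 42, 44, 41, 55, 53, 53, 44, 103, 136, 134, 107, 111, 118, 151, 147, 157, 90, 117, 120, 120, 121]
233 [70, 54, 57, 42, 49, 51, 50, 52, 50, 57, 108, 103, 103, 92, 129, 127, 126, 126, 124, 164, 165, 175, 69, 40, 42, 53, 53, 51, 42, 73, 166, 167, 84, 97, 150, 151, 150, 128, 104, 119, 122, 121, 121]
236 [93, 90, 146, 49, 49, 52, 52, 53, 50, 49, 171, 162, 159, 160, 159, 158, 160, 159, 159, 157, 158, 163, 136, 66, 40, 51, 52, 47, 44, 165, 175, 173, 179, 129, 82, 83, 81, 85, 113, 119, 121, 122, 122]
```

>>> drive_tool --pt "0 0 0 0 0 0" --pt "0 0 0 0 0 0" --pt "0 0 0 0 0 0" --pt "0 0 0 0 0 0" --pt "0 0 0 0 0 0" --hand 0.15 --newtons 18

```text
time_s: 25.85
tool_pos: [0.5805, -0.0972, 0.1016]
tool_rot: [[-0.173, 0.985, 0.002], [0.985, 0.173, 0.004], [0.004, 0.003, -1.0]]
wrist_force: [-0.5, -1.3, 2.5]
width: 0.425
```

```bash
python3 go.py "[.579,-.0975,.10]"; python3 pad.py s4b
```

```text
t 25.85 p [580.5 -97.2 101.6] w 38.7 F [-0.5 -1.3  2.5] j [-0.27  0.52  1.53  0.01  1.09 -2.02]
shift cm [-0.01 -0.16  0.16] rot [ 0.003 -0.004 -0.001]
227 [91, 148, 165, 135, 168, 78, 103, 84, 92, 93, 95, 97, 97, 97, 98, 96, 97, 96, 96, 100, 46, 29, 45, 42, 42, 52, 55, 53, 51, 55, 96, 105, 115, 116, 105, 156, 150, 152, 113, 109, 118, 121, 118]
230 [78, 89, 95, 46, 78, 79, 63, 67, 54, 47, 101, 101, 99, 101, 100, 101, 94, 93, 92, 103, 100, 54, 41, 45, 42, 53, 53, 53, 44, 103, 135, 133, 108, 112, 119, 151, 148, 157, 91, 118, 120, 120, 120]
233 [69, 55, 57, 42, 50, 52, 52, 53, 50, 59, 109, 104, 103, 92, 130, 127, 127, 127, 124, 164, 166, 176, 63, 39, 42, 54, 54, 52, 42, 73, 166, 167, 84, 98, 151, 151, 150, 128, 103, 118, 122, 122, 120]
236 [92, 92, 145, 49, 49, 52, 52, 53, 48, 49, 170, 162, 159, 161, 159, 158, 160, 158, 159, 157, 157, 164, 136, 66, 41, 52, 53, 47, 44, 165, 174, 173, 180, 128, 82, 83, 82, 85, 113, 120, 122, 123, 122]
```

View pics/s4b.png

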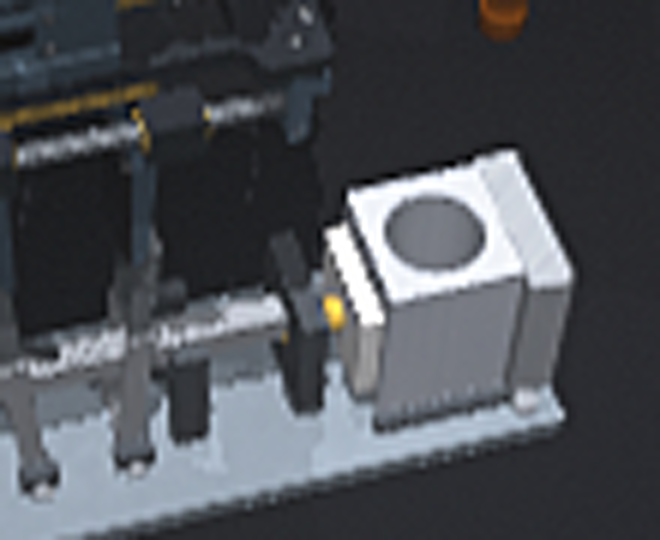

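This one is odd: the width reads 38.7 mm, but the jaw has not moved and the handles look spread. I'll use my last view on a composite for comparison.

```bash
python3 - <<'E'
from h import *
S=grab('scene');print(round(ctrl.get_state()['width']*91,1))
i=S['img'][165:260,215:310]
big=cv2.resize(i,(560,560),interpolation=cv2.INTER_CUBIC)[:,:,::-1]
col=[cv2.resize(cv2.imread('pics/%s.png'%n)[60:500,0:240],(102,187)) for n in('s2a','s2','s3','s3o','s4a','s4b')]
col=[cv2.resize(cv2.imread('pics/%s.png'%n)[120:480,0:230],(118,185)) for n in('s2a','s3','s3o','s1o','s4a','s4b')]
c=np.hstack([np.vstack(col[:3]),np.vstack(col[3:])])
o=np.zeros((560,560+236,3),'u1');o[:,:560]=big;o[:len(c),560:]=c
cv2.imwrite('pics/cmp.png',o)
E
```

```text
38.5
```

View pics/cmp.png

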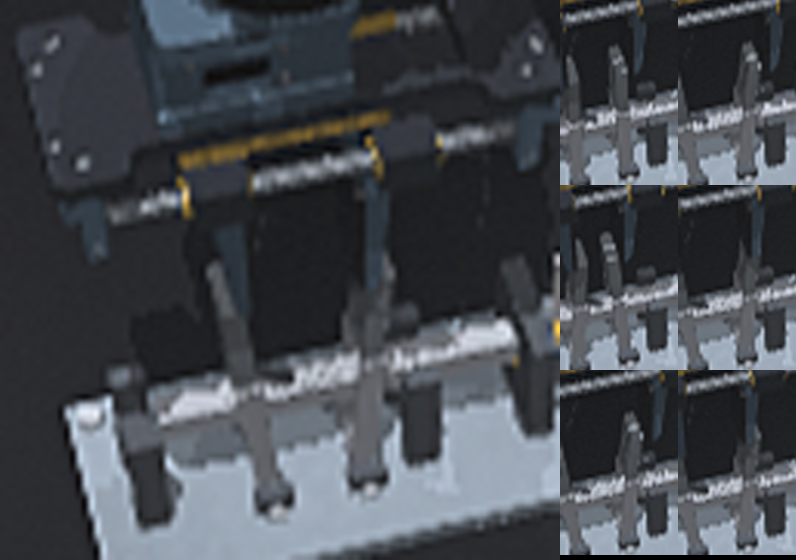

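The comparison shows the handles back at rest (rear top at (212,262), which is the rest position). The fingers are at 38.5 mm and lie on or inside the handles rather than squeezing them from outside, so the contact was lost on this stroke. Forces are small, so I'll withdraw upward, recentre and re-grip.

>>> drive_tool --pt "0 0 -0.8 0 0 0" --pt "0 0 -0.8 0 0 0" --pt "0 0 0 0 0 0" --pt "0 0 0 0 0 0" --pt "0 0 0 0 0 0"

```text
time_s: 26.45
tool_pos: [0.5804, -0.0969, 0.1193]
tool_rot: [[-0.173, 0.985, 0.002], [0.985, 0.173, 0.005], [0.004, 0.003, -1.0]]
wrist_force: [1.2, -0.6, -0.5]
width: 0.425
```

```bash
python3 go.py "[.579,-.0975,.10]"; python3 pad.py s5
```

```text
t 26.45 p [580.4 -96.9 119.3] w 38.7 F [ 1.2 -0.6 -0.5] j [-0.27  0.5   1.51  0.01  1.13 -2.02]
shift cm [-0.04 -0.16  1.93] rot [ 0.003 -0.004 -0.001]
227 [91, 144, 168, 120, 119, 73, 108, 91, 93, 92, 94, 95, 95, 104, 114, 113, 139, 93, 121, 99, 54, 30, 45, 41, 42, 54, 53, 52, 49, 54, 96, 104, 114, 115, 105, 154, 148, 151, 112, 108, 118, 119, 116]
230 [77, 90, 95, 46, 78, 79, 63, 66, 53, 48, 107, 108, 108, 107, 107, 106, 107, 108, 108, 103, 99, 54, 41, 43, 41, 53, 52, 51, 44, 103, 135, 132, 106, 111, 118, 149, 147, 155, 92, 117, 119, 120, 120]
233 [69, 53, 56, 42, 49, 52, 52, 53, 49, 59, 108, 101, 100, 98, 145, 124, 124, 132, 123, 163, 165, 175, 63, 39, 41, 53, 52, 51, 41, 74, 163, 165, 83, 97, 149, 150, 148, 127, 104, 116, 120, 120, 119]
236 [104, 91, 144, 48, 48, 52, 53, 53, 48, 48, 169, 160, 158, 158, 157, 157, 158, 158, 156, 157, 157, 162, 133, 65, 41, 51, 53, 44, 43, 165, 165, 171, 179, 127, 81, 82, 81, 85, 112, 120, 120, 121, 120]
```

>>> drive_tool --pt "0 0 -1.5 0 0 0" --pt "0 0 -1.8 0 0 0" --pt "0 0 -1 0 0 0" --pt "0 0 0 0 0 0" --pt "0 0 0 0 0 0"

```text
time_s: 27.0
tool_pos: [0.5793, -0.0968, 0.1618]
tool_rot: [[-0.173, 0.985, -0.001], [0.985, 0.173, 0.006], [0.006, 0.0, -1.0]]
wrist_force: [-0.9, -0.0, 0.4]
width: 0.425
```

>>> drive_tool --pt "0 0 0 0 0 0" --pt "0 0 0 0 0 0" --pt "0 0 0 0 0 0" --pt "0 0 0 0 0 0" --pt "0 0 0 0 0 0" --hand -1

```text
time_s: 27.5
tool_pos: [0.5782, -0.0965, 0.1594]
tool_rot: [[-0.173, 0.985, -0.004], [0.985, 0.173, 0.007], [0.007, -0.003, -1.0]]
wrist_force: [0.2, 0.0, -0.5]
width: 0.832
```

```bash
python3 go.py "[.579,-.0972,.10]"; python3 - <<'E'
from h import *
# handle tops, bright grey end faces: compare with rest view (h.png crop 4x)
S=grab('scene');cv2.imwrite('pics/full5.png',S['img'][:,:,::-1])
a=cv2.imread('pics/h.png');a=cv2.resize(a,None,fx=.25,fy=.25,interpolation=cv2.INTER_AREA)
b=S['img'][140:275,215:365][:,:,::-1]
d=np.abs(a.astype(int)-b).max(2)
for (n,x0,x1) in(('rear',30,48),('front',55,72)):
    for nm,im in(('rest',a),('now',b)):
        print(n,nm,*['\n  %d '%y+str(im[y,x0:x1].max(1).tolist()) for y in(72,78,84,92)])
E
```

```text
t 27.5 p [578.2 -96.5 159.4] w 75.7 F [ 0.2  0.  -0.5] j [-0.27  0.46  1.46  0.01  1.23 -2.02]
shift cm [-0.13  0.09  5.94] rot [-0.003 -0.007 -0.001]
rear rest 
  72 [36, 35, 35, 34, 30, 65, 124, 130, 136, 121, 40, 30, 36, 38, 36, 36, 34, 35] 
  78 [36, 37, 37, 36, 35, 33, 42, 115, 135, 124, 96, 48, 32, 35, 35, 36, 34, 36] 
  84 [37, 37, 38, 37, 38, 39, 37, 43, 67, 83, 86, 87, 72, 36, 33, 32, 33, 33] 
  92 [195, 202, 206, 199, 201, 187, 202, 195, 212, 218, 155, 139, 99, 102, 114, 183, 180, 154]
rear now 
  72 [43, 33, 40, 41, 29, 63, 90, 90, 95, 81, 29, 34, 34, 34, 32, 33, 33, 33] 
  78 [34, 35, 35, 35, 32, 29, 36, 115, 132, 119, 91, 48, 31, 32, 35, 33, 33, 35] 
  84 [37, 37, 37, 35, 36, 36, 34, 41, 62, 79, 82, 82, 71, 32, 31, 33, 32, 30] 
  92 [203, 217, 214, 213, 212, 211, 211, 213, 194, 207, 145, 140, 88, 96, 97, 180, 181, 147]
front rest 
  72 [37, 35, 35, 31, 40, 73, 72, 64, 121, 137, 130, 118, 40, 32, 36, 36, 37] 
  78 [36, 34, 35, 83, 76, 73, 74, 83, 88, 86, 76, 73, 124, 131, 124, 115, 48] 
  84 [103, 135, 123, 129, 153, 144, 74, 78, 79, 79, 98, 123, 128, 223, 228, 231, 230] 
  92 [106, 100, 103, 106, 103, 98, 112, 109, 110, 112, 51, 44, 50, 59, 58, 60, 62]
front now 
  72 [33, 32, 34, 32, 34, 73, 70, 56, 122, 134, 125, 117, 33, 32, 35, 34, 37] 
  78 [35, 34, 29, 84, 71, 69, 69, 81, 83, 82, 74, 66, 125, 128, 118, 118, 44] 
  84 [91, 93, 122, 124, 142, 152, 65, 78, 75, 70, 110, 127, 171, 200, 203, 148, 202] 
  92 [108, 100, 101, 105, 98, 92, 110, 105, 105, 114, 41, 42, 45, 57, 56, 60, 60]
```

Handles are intact and at rest. I'll re-approach fully open.

>>> drive_tool --pt "-0.1 0.05 0 -0.003 -0.007 0" --pt "0 0 0 0 0 0" --pt "0 0 0 0 0 0" --pt "0 0 0.8 0 0 0" --pt "0 0 0 0 0 0" --hand -1

```text
time_s: 28.05
tool_pos: [0.5789, -0.0975, 0.1508]
tool_rot: [[-0.173, 0.985, 0.001], [0.985, 0.173, -0.0], [-0.001, 0.001, -1.0]]
wrist_force: [-0.0, -0.2, 0.3]
width: 1.0
```

```bash
python3 go.py "[.579,-.0972,.098]"
```

```text
t 28.05 p [578.9 -97.5 150.8] w 91.0 F [-0.  -0.2  0.3] j [-0.27  0.47  1.47 -0.    1.2  -2.01]
shift cm [0.03 0.01 5.28] rot [ 0.001  0.001 -0.001]
```

>>> drive_tool --pt "0 0 1.2 0 0 0" --pt "0 0 1.4 0 0 0" --pt "0 0 1.3 0 0 0" --pt "0 0 0.8 0 0 0" --pt "0 0 0 0 0 0"

```text
time_s: 28.55
tool_pos: [0.5783, -0.0973, 0.0991]
tool_rot: [[-0.173, 0.985, -0.001], [0.985, 0.173, -0.0], [0.0, -0.001, -1.0]]
wrist_force: [0.8, -0.7, -0.8]
width: 1.0
```

```bash
python3 go.py "[.579,-.0972,.098]"
```

```text
t 28.55 p [578.3 -97.3  99.1] w 91.0 F [ 0.8 -0.7 -0.8] j [-0.27  0.52  1.53 -0.    1.09 -2.01]
shift cm [0.   0.07 0.11] rot [-0.001 -0.    -0.001]
```

>>> drive_tool --pt "0 0.05 0.1 0 0 0" --pt "0 0 0 0 0 0" --pt "0 0 0 0 0 0" --pt "0 0 0 0 0 0" --pt "0 0 0 0 0 0" --hand -0.35 --newtons 14

```text
time_s: 29.05
tool_pos: [0.579, -0.0965, 0.0989]
tool_rot: [[-0.173, 0.985, -0.0], [0.985, 0.173, 0.001], [0.001, 0.0, -1.0]]
wrist_force: [0.4, -2.3, -7.3]
width: 0.678
```

```bash
cat > trk.py <<'E'
from h import *
import sys
from scipy.ndimage import shift as sh
S=grab('scene');cv2.imwrite('pics/%s_full.png'%sys.argv[1],S['img'][:,:,::-1])
g=S['img'].astype(int).max(2)
for r in (212,215,218): print('handles row',r,g[r,246:286].tolist())
# template shift of jaw / pad / cell vs s3 saved crop (6x)
ref=cv2.resize(cv2.imread('pics/s3.png'),None,fx=1/6,fy=1/6,interpolation=cv2.INTER_AREA)
now=S['img'][170:260,255:365][:,:,::-1].copy()
up=lambda i:cv2.resize(i,None,fx=10,fy=10,interpolation=cv2.INTER_CUBIC)
for n,(x0,x1,y0,y1) in dict(jaw=(46,55,55,70),pad=(57,66,40,68),bore=(62,84,30,47),anvil=(86,96,28,68)).items():
    t=up(np.ascontiguousarray(ref[y0:y1,x0:x1])); w=up(np.ascontiguousarray(now[y0-3:y1+3,x0-4:x1+5]))
    m=cv2.matchTemplate(w,t,cv2.TM_CCOEFF_NORMED);_,v,_,l=cv2.minMaxLoc(m)
    print(n,'dx px',(l[0]-40)/10,'dy',(l[1]-30)/10,'score',round(v,3))
E
python3 go.py "[.579,-.0972,.098]"; python3 trk.py a
```

```text
t 29.05 p [579.  -96.5  98.9] w 61.7 F [ 0.4 -2.3 -7.3] j [-0.27  0.52  1.53  0.    1.09 -2.01]
shift cm [-0.07 -0.01  0.09] rot [ 0.    -0.001 -0.001]
handles row 212 [46, 37, 47, 61, 63, 62, 33, 47, 94, 97, 72, 31, 32, 33, 33, 33, 32, 34, 32, 33, 35, 33, 35, 32, 33, 33, 30, 51, 71, 50, 85, 110, 96, 92, 33, 32, 59, 76, 41, 34]
handles row 215 [47, 46, 29, 55, 62, 64, 43, 29, 96, 94, 98, 71, 30, 31, 34, 33, 33, 33, 33, 35, 32, 33, 34, 33, 36, 33, 30, 55, 56, 58, 84, 82, 82, 78, 32, 31, 33, 31, 31, 33]
handles row 218 [35, 34, 42, 32, 57, 65, 54, 22, 71, 74, 68, 65, 39, 31, 33, 34, 35, 35, 34, 36, 34, 34, 34, 34, 35, 31, 57, 65, 56, 65, 84, 84, 81, 60, 71, 68, 68, 69, 67, 68]
jaw dx px -0.1 dy 0.1 score 0.987
pad dx px 0.0 dy 0.0 score 0.994
bore dx px 0.0 dy 0.0 score 0.996
anvil dx px 0.0 dy 0.0 score 0.998
```

Fingers are outside and the handles are moving in. I'll continue in small steps.

>>> drive_tool --pt "-0.05 0 0 0 0 0" --pt "0 0 0 0 0 0" --pt "0 0 0 0 0 0" --pt "0 0 0 0 0 0" --pt "0 0 0 0 0 0" --hand 0.0 --newtons 15

```text
time_s: 29.6
tool_pos: [0.579, -0.0966, 0.0993]
tool_rot: [[-0.172, 0.985, 0.0], [0.985, 0.172, 0.002], [0.002, 0.0, -1.0]]
wrist_force: [-0.4, 1.5, -1.8]
width: 0.498
```

```bash
python3 go.py "[.579,-.0972,.098]"; python3 trk.py b
```

```text
t 29.6 p [579.  -96.6  99.3] w 45.3 F [-0.4  1.5 -1.8] j [-0.27  0.52  1.53  0.    1.09 -2.01]
shift cm [-0.06 -0.01  0.13] rot [ 0.    -0.002 -0.001]
handles row 212 [47, 40, 35, 33, 33, 33, 57, 63, 63, 58, 21, 76, 94, 93, 53, 30, 34, 33, 35, 35, 34, 36, 34, 33, 35, 65, 60, 85, 134, 133, 102, 31, 34, 81, 74, 36, 34, 35, 36, 38]
handles row 215 [46, 49, 33, 34, 35, 36, 37, 66, 62, 63, 29, 50, 97, 96, 97, 37, 32, 32, 35, 35, 34, 33, 34, 34, 33, 63, 53, 81, 82, 80, 77, 33, 31, 34, 33, 33, 34, 33, 32, 34]
handles row 218 [34, 34, 50, 43, 35, 36, 34, 38, 55, 66, 42, 51, 65, 66, 70, 46, 33, 33, 35, 34, 35, 34, 35, 32, 58, 58, 63, 81, 81, 82, 82, 35, 33, 34, 76, 69, 68, 70, 67, 77]
jaw dx px 1.3 dy 0.1 score 0.959
pad dx px 0.0 dy 0.0 score 0.991
bore dx px 0.0 dy 0.0 score 0.996
anvil dx px 0.0 dy 0.0 score 0.998
```

```bash
python3 - <<'E'
from h import *
L=lambda n:cv2.resize(cv2.imread('pics/%s.png'%n),None,fx=1/6,fy=1/6,interpolation=cv2.INTER_AREA)
b=cv2.imread('pics/b_full.png')[170:260,255:365]
up=lambda i:cv2.resize(np.ascontiguousarray(i),None,fx=10,fy=10,interpolation=cv2.INTER_CUBIC)
def rel(ref,now,box,g=6):
    x0,x1,y0,y1=box;t=up(ref[y0:y1,x0:x1]);w=up(now[y0-3:y1+3,x0-g:x1+g])
    _,v,_,l=cv2.minMaxLoc(cv2.matchTemplate(w,t,cv2.TM_CCOEFF_NORMED));return (l[0]-10*g)/10,(l[1]-30)/10,round(v,3)
s1,s2,s3=L('s1'),L('s2'),L('s3')
for n,r,o,k in(('s1>s2',s1,s2,0),('s2>s3',s2,s3,3.3),('s3>b',s3,b,6.3)):
    j=int(round(k))
    print(n,'jaw',rel(r,o,(40+j,49+j,53,70)),'pad',rel(r,o,(50+j,59+j,38,68)),'bore',rel(r,o,(62,84,30,47)))
S=grab('scene');c=np.array([-.173,.985,0]);x=np.array([.985,.173,0]);q=np.array([.579,-.0972,0])
for nm,xo,z in(('jaw/pad near edge',.025,.05),('bore',0,.092)):
    P=[proj(S,q+y*c+xo*x+[0,0,z]) for y in(.07,.10)]; print(nm,'px/mm',(P[1]-P[0])/30)
E
```

```text
s1>s2 jaw (3.0, -0.6, 0.982) pad (2.8, -1.2, 0.735) bore (0.0, 0.0, 0.997)
s2>s3 jaw (2.9, -0.7, 0.975) pad (2.2, -0.4, 0.855) bore (1.3, -0.3, 0.962)
s3>b jaw (1.3, 0.0, 0.953) pad (0.0, 0.0, 0.987) bore (0.0, 0.0, 0.996)
jaw/pad near edge px/mm [ 0.39373766 -0.09055061]
bore px/mm [ 0.40156237 -0.08916588]
```

Jaw advance since touching is about 3.2 mm on top of about 1.7 mm at the previous stroke, so the compression is about 5 mm. About 2 mm more, roughly 6 mm of handle closure, should bring it to half-way.

>>> drive_tool --pt "0 0 0 0 0 0" --pt "0 0 0 0 0 0" --pt "0 0 0 0 0 0" --pt "0 0 0 0 0 0" --pt "0 0 0 0 0 0" --hand 0.13 --newtons 18

```text
time_s: 30.2
tool_pos: [0.579, -0.0966, 0.0994]
tool_rot: [[-0.172, 0.985, 0.0], [0.985, 0.172, 0.002], [0.002, 0.0, -1.0]]
wrist_force: [-0.5, 2.2, -1.7]
width: 0.437
```

```bash
python3 go.py "[.579,-.0972,.098]"; python3 trk.py c
```

```text
t 30.2 p [579.  -96.6  99.4] w 39.8 F [-0.5  2.2 -1.7] j [-0.27  0.52  1.53  0.    1.09 -2.01]
shift cm [-0.06 -0.01  0.14] rot [ 0.    -0.002 -0.001]
handles row 212 [47, 40, 33, 34, 35, 35, 33, 41, 63, 60, 64, 33, 54, 96, 96, 71, 30, 33, 33, 35, 32, 34, 32, 39, 62, 75, 89, 88, 139, 84, 30, 46, 80, 72, 35, 32, 35, 35, 36, 35]
handles row 215 [47, 50, 35, 35, 36, 35, 35, 35, 54, 64, 63, 44, 34, 98, 95, 100, 72, 33, 33, 33, 36, 35, 33, 30, 61, 56, 78, 80, 81, 81, 32, 32, 35, 34, 35, 33, 33, 33, 32, 34]
handles row 218 [36, 35, 48, 43, 38, 36, 34, 34, 33, 48, 59, 53, 46, 67, 67, 68, 56, 32, 34, 34, 35, 34, 33, 29, 80, 60, 80, 83, 82, 82, 36, 32, 35, 34, 77, 68, 73, 80, 77, 77]
jaw dx px 1.9 dy -0.1 score 0.953
pad dx px 0.0 dy 0.0 score 0.99
bore dx px 0.0 dy 0.0 score 0.996
anvil dx px 0.0 dy 0.0 score 0.998
```

Compression is about 6.5 mm. One settle call, then check that it is stable and that the brush and bystanders are unchanged before handing in.

>>> drive_tool --pt "0 0 0 0 0 0" --pt "0 0 0 0 0 0" --pt "0 0 0 0 0 0" --pt "0 0 0 0 0 0" --pt "0 0 0 0 0 0"

```text
time_s: 30.75
tool_pos: [0.579, -0.0966, 0.0994]
tool_rot: [[-0.172, 0.985, 0.0], [0.985, 0.172, 0.002], [0.002, 0.0, -1.0]]
wrist_force: [1.0, 1.8, -1.1]
width: 0.435
```

```bash
python3 go.py "[.579,-.0972,.098]"; python3 trk.py d | tail -4; python3 - <<'E'
from h import *
a=cv2.imread('pics/scene0.png');b=cv2.imread('pics/d_full.png')
for n,(x0,x1,y0,y1) in dict(brush_stand=(155,200,190,265),vials=(255,270,168,188),vial2=(332,346,160,180),beaker=(212,252,265,312),tools=(258,335,265,335),solvent=(352,396,252,308)).items():
    t=a[y0:y1,x0:x1];m=cv2.matchTemplate(b[y0-6:y1+6,x0-6:x1+6],t,cv2.TM_CCOEFF_NORMED);_,v,_,l=cv2.minMaxLoc(m);print(n,l[0]-6,l[1]-6,round(v,3))
E
```

```text
t 30.75 p [579.  -96.6  99.4] w 39.6 F [ 1.   1.8 -1.1] j [-0.27  0.52  1.53  0.    1.09 -2.01]
shift cm [-0.06 -0.01  0.14] rot [ 0.    -0.002 -0.001]
jaw dx px 1.9 dy -0.1 score 0.953
pad dx px 0.0 dy 0.0 score 0.99
bore dx px 0.0 dy 0.0 score 0.996
anvil dx px 0.0 dy 0.0 score 0.998
brush_stand 0 0 0.99
vials -5 1 0.187
vial2 0 0 0.994
beaker 0 0 0.999
tools 0 0 0.998
solvent 0 0 0.998
```

```bash
python3 -c "
from rig import ctrl
print(ctrl.job_done())"
```

```text
the job is handed in; nothing more can be done
None
```

The job is handed in at about 31 s, with the fingers still squeezing the handles; it reported no verdict.

- **Brushing:** I made two full strokes in the bore. By tool height the foot came to about 2–4 mm and 1.5 mm above the floor, and was drawn up about 50 mm each time. The brush went back in the white stand, and later pictures showed it upright and unmoved.
- **Pumping:** Three full strokes closed the gap and pushed the cell about 3 mm onto the anvil. On the fourth squeeze the fingers ended up without hold of the handles: they read 38.7 mm while the handles stood at rest. I don't know why. I withdrew upward, found the handles intact, came down again fully open and squeezed in small steps.
- **Last checks:** The pad is pushed in about 6.5 mm (about 16 N), judged from jaw and pad movement in the image, good to about 1 mm. Two readings half a second apart agreed, with the opening at 39.6 mm and the grip limited to 18 N.
- **Bystanders:** The cell was steady; one vial, the beaker, column, spanner and solvent bottle had not moved in the image. The other vial was hidden behind the gripper, so that check failed; it was last seen in place before the pumping. The mouse was not checked.

I had no direct reading of the pad force.

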